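Lock the wing screw with its key, then hold the loupe over it at the marked height

TASK

Put the blue-handled slotted key over the wing screw of the inspection mount, turn the screw clockwise to its stop with it, and stand the key back fully down in its grey stand. Then pick up the loupe by its grip block and finish still holding it in the gripper, level and right way up, the lens centred over the screw and at the height of the red pointer on the gauge post. Keep the hand and the loupe off the mount, leave the pointer where it is set, and leave the other things alone.

Things in the scene. Friction and masses are not known exactly. Their poses are not given: they have to be found in the camera images.
- mount: inspection mount, fixed: aluminium base plate 160x80x8 mm (x -43 to +117, y -40 to +40 from the origin) with a white block 64x64 mm whose top is at z 36 mm, the captive screw in the middle of it, and a steel gauge post (9 mm thick, top at z 173 mm) 95 mm from the screw along the mount's +x. Origin: on the cart top under the screw axis; z up.
- screw (a joint): turn of the captive wing screw, rad: grows clockwise seen from above; starts at 0 to 0.2, hard stop at 1.1. It turns with light friction (0.05 N m) and stays where it is left.
- screw_top (a point): on the screw axis, top face of the round screw head (27 mm across, 42 mm above the cart top). A brass wing (upright bar) stands on this face, centred: 20 mm long along this point's x axis, 4 mm thick along its y, 9 mm high. The axes turn with the screw; z up.
- mark (a point): tip of the red pointer on the gauge post; it points from the post toward the screw axis and ends 33 mm from the post, 62 mm from the screw axis. Its height is the marked focal height, 120 to 155 mm above the cart top, set differently each time. The red collar (20 mm across, 14 mm high) slides stiffly (4 N) on the post.
- key_stand: grey block 56x56x38 mm, fixed; origin at the centre of its underside. In its top is a square hole, 23 mm wide (sides along its x and y), 30 mm deep, floor at z 8 mm.
- key: slotted key, 136 mm tall, 90 g, starts upright in the stand. Origin: centre of its lower end; z up the shaft. Lower end: steel socket 18 (x) x 17 (y) x 24 mm high with a slot 8 mm wide, 14 mm deep, open below, running through along the key's x. Shaft 11 mm thick. Blue handle z 80 to 132 mm, 28 mm along x, 20 mm along y, flat sides.
- key_mouth (a point): centre of the key's lower end, the mouth of its slot (same point as the key's origin).
- loupe: hand loupe lying flat, 80 g: black handle bar 14 mm wide (y) and 14 mm high from x -53 to +41 mm, with a grip block 38 (x) x 14 (y) x 26 mm high centred on the origin, and a round lens in a steel frame, 64 mm across, 10 mm thick, centred 75 mm along +x. Origin: underside, below the centre of the grip block; z up.
- lens (a point): centre of the loupe's lens: 75 mm along x and 5 mm up z from the loupe's origin.
- pot: bystander: specimen pot with yellow lid, 62 mm across, 62 tall; origin at the centre of its underside
- canister: bystander: strip canister with purple cap, 40 mm across, 85 tall; origin at the centre of its underside
- brown_bottle: bystander: brown medicine bottle, 36 mm across, 85 tall; origin at the centre of its underside
- flat_carton: bystander: flat carton 100x78x34 mm (long side along its x); origin at the centre of its underside
- meter: bystander: white hand meter 62x125x22 mm (long side along its y); origin at the centre of its underside
There are look-alikes about, which are no part of the job. What is shaped like the key but orange is not meant.

How it is judged:
By the outcome, as a careful person would: the job done as asked, in the order asked, and still so for the second after the job is handed in, while the arm keeps its last pose, push and grip.
It also fails if it takes over 64 s, if anything falls off the work surface, if the arm or the gripper's body presses on something with over 40 N, if the wrist force passes 120 N, or if a joint passes its speed limit or range.

ROBOT

A 6-joint arm with a two-finger parallel gripper is mounted at the origin on a cart in front of the work surface, level with it; the furniture and walls round the work are solid. World frame = base frame: x ahead of the robot, y to its left, z up, the work surface at z = 0. Lengths are in m, angles in rad, forces in N, time in s.
With the tool pointing down it reaches from about 0.425 to 1.125 m from the base axis. Payload 14.9 kg.
Tool frame: the origin (TCP) lies on the centre line of the jaws, within the pads' length; the fingertips stand 19 mm ahead of it and the grasp point (between the pads) is the TCP (arm.finger_overhang is the distance from the TCP to the fingertips, in m); z points along the fingers, y is the line along which they close (so a half turn about z gives the same grasp; the last joint's range is limited). The gripper opens to 91 mm and grips with 3 to 60 N. Pads are 32 mm wide; open, the fingers measure 118 mm over their backs; the gripper's body (76 mm by 178 mm) begins 60 mm behind the grasp point.
Start: joints at [-1.317, 0.379, 1.734, -0, 1.028, -0.033], TCP at [0.198, -0.671, 0.233] pointing down, gripper open.
Joint ranges: [-2.77, 2.77], [-0.74, 2.19], [0, 2.66], [-1.06, 4.2], [0.31, 2.87], [-3.08, 3.08]. Speed limits (rad/s): [1.89, 1.89, 2.39, 3.14, 3.14, 3.14].

INTERFACE

Orientations are given as [roll, pitch, yaw] about the fixed x, y, z axes, in that order (R = Rz(yaw) Ry(pitch) Rx(roll)).
In Python, from cell import arm gives the robot as it stands. The module is installed in compiled form; this text tells all that it offers.
- The arm moves only by the tool play_rows, never from a script. Its argument "deltas" is a list of rows, each an object of numbers: "claw": the opening, from 0 (shut) to 1 (fully open); "dx", "dy", "dz": the shift along the tool's x, y, z in units of 40 mm (1.0 is 40 mm); "wx", "wy", "wz": the turn, a rotation vector about the tool's x, y, z in units of 6 degrees (1.0 is 6 degrees). In form: [{"claw": .., "dx": .., "dy": .., "dz": .., "wx": .., "wy": .., "wz": ..}, ...]. A call has 1 to 12 rows; each row shifts and turns the commanded pose from where the row before left it, along the tool's axes as they then stand; what a row does not reach is not made up. A row lasts 1/10 s, in which the tool goes at most 50 mm and 8.59 degrees, less where a joint would pass 70% of its speed; a pose out of reach is approached as far as the arm can. A call is refused whole if a number of a shift passes 1 or a number of a turn 1, either way. A call with a gripper value outside its range is refused whole. The fingers move at their own pace and stop on an object; the grip force is fixed at half the most. Time passes only in rows, so rows that do not move let the fingers close. It gives the time, the measured TCP pose, the force, the opening and the grip force at its end, in the units of the state.
- arm.state(): the state, without advancing time (a new reading comes with each control period).
- arm.camera(name): name is "scene" or "side" or "wrist"; returns the picture (400x640x3 uint8, red, green, blue); there is no depth.
- arm.get_calibration(name): a dict with "fx", "fy", "cx", "cy" (pixels), "world_to_cam" (4x4, takes a point from world to camera coordinates); the wrist camera has in their place "hand_eye" (4x4, takes a point from camera to tool coordinates, whose origin is the TCP and whose axes are the flange's). Camera axes: x right, y down, z forward; pixel columns grow to the right and rows downward; lengths in m; the calibration is good to about 2 mm. A picture is of the moment at which its call begins: read the wrist's pose just before it. get_calibration takes no time and is no camera call.
- arm.finish_job(): hands the job in; it is judged then, once.
The state is a dict: "t": time; "joint_positions": joint angles; "qd": joint speeds; "effort": joint torques, N m; "position": TCP position; "tcp_rot": TCP orientation; "force": force on the tool from outside, world axes, zero at the start; "torque": the same for the moment, N m; "gripper_width": finger opening in m; "grasp_force": force on a finger pad.
Only numpy, scipy, OpenCV 4.12 (cv2) and the standard library are available. Lean on these libraries where they do the work, as an engineer would, in place of code of your own. Each camera call takes 0.05 s, during which the arm holds its last target. There are 200 camera calls.

## Working session

There is one attempt and no reset: what is moved stays moved. The work goes in short steps, Python scripts to look and compute and a tool call to move; the robot and the scene stay as the last step left them, time stands still between calls to the robot, and variables do not carry over. Pictures are saved under pics/ and viewed, at most 10 in all, crops included, and the job is handed in when it is done.

Besides the shell and the picture viewer there is one more tool, called after "Request:" as a command line: name --argument value ..., lists and objects as JSON in quotes. play_rows: Moves the arm, as the interface text tells. Its arguments: {"type":"object","properties":{"deltas":{"type":"array","items":{"type":"object","properties":{"claw":{"type":"number"},"dx":{"type":"number"},"dy":{"type":"number"},"dz":{"type":"number"},"wx":{"type":"number"},"wy":{"type":"number"},"wz":{"type":"number"}}}}},"required":["deltas"]}

```bash
mkdir -p pics; ls; python3 - <<'E'
from cell import arm
import cv2,numpy as np
np.set_printoptions(precision=4,suppress=True)
s=arm.state();print({k:np.round(v,4) for k,v in s.items()})
for n in ("scene","side","wrist"):
    im=arm.camera(n);cv2.imwrite(f"pics/{n}0.png",im[:,:,::-1]);print(n,arm.get_calibration(n))
E
```

```text
pics
{'t': np.float64(0.0), 'joint_positions': array([-1.3173,  0.3794,  1.7348,  0.    ,  1.0285, -0.0333]), 'qd': array([-0.0002, -0.0001,  0.    ,  0.001 , -0.0012,  0.0001]), 'effort': array([ -0.0004, -76.3732, -43.4377,   0.065 ,   0.0424,  -0.0001]), 'position': array([ 0.1979, -0.671 ,  0.2323]), 'tcp_rot': array([-3.1404, -0.0001,  0.2868]), 'force': array([ 0.37  ,  0.202 , -0.0331]), 'torque': array([ 0.0312, -0.0147,  0.0179]), 'grasp_force': np.float64(0.0), 'gripper_width': np.float64(0.0908)}
scene {'fx': 450.2248413829696, 'fy': 450.2248413829696, 'cx': 328.64984447833365, 'cy': 203.64251390512015, 'world_to_cam': array([[-0.8031, -0.5959,  0.0074,  0.4761],
       [-0.2517,  0.328 , -0.9105,  0.2541],
       [ 0.5401, -0.7331, -0.4134,  0.6981],
       [ 0.    ,  0.    ,  0.    ,  1.    ]])}
side {'fx': 467.194991428997, 'fy': 467.194991428997, 'cx': 319.9613360212679, 'cy': 195.83376151776048, 'world_to_cam': array([[ 0.9858, -0.1664, -0.0223, -0.5497],
       [-0.0846, -0.3775, -0.9221,  0.1482],
       [ 0.145 ,  0.9109, -0.3862,  0.8941],
       [ 0.    ,  0.    ,  0.    ,  1.    ]])}
wrist {'fx': 305.82411591797666, 'fy': 305.82411591797666, 'cx': 319.6166950006352, 'cy': 192.48130538012796, 'hand_eye': array([[ 0.0006, -0.9567, -0.2912,  0.0823],
       [ 1.    ,  0.0011, -0.0016,  0.0009],
       [ 0.0018, -0.2912,  0.9567, -0.153 ],
       [ 0.    ,  0.    ,  0.    ,  1.    ]])}
```

View pics/scene0.png

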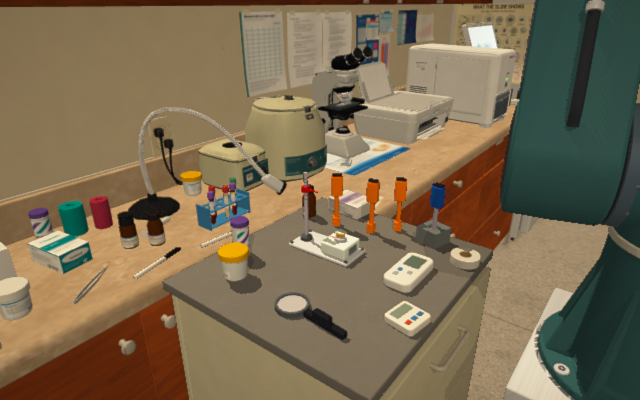

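View pics/side0.png

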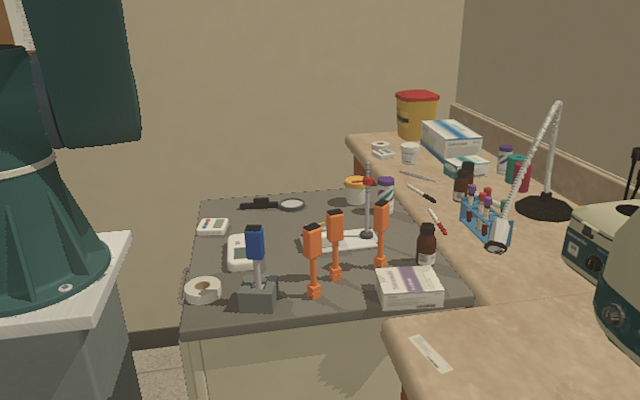

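The scene view shows the key at (438,195) in its stand at (433,235), the mount's white block at (341,243), the red pointer at (307,189), and the loupe with its lens at (293,305) and grip near (325,322). The side view shows the key handle at (255,243), stand (258,293), pointer (369,182) and loupe lens (291,204). Next I'll measure these.

```bash
cat > h.py <<'E'
import cv2,numpy as np
from scipy.spatial.transform import Rotation as R
np.set_printoptions(precision=4,suppress=True)
from cell import arm
def cam(n,s=None):
    c=arm.get_calibration(n);K=np.array([[c['fx'],0,c['cx']],[0,c['fy'],c['cy']],[0,0,1]])
    if n=='wrist':
        T=np.eye(4);T[:3,:3]=R.from_euler('xyz',s['tcp_rot']).as_matrix();T[:3,3]=s['position'];C=T@c['hand_eye']
    else: C=np.linalg.inv(c['world_to_cam'])
    return K,C
def ray(KC,p):
    K,C=KC;d=C[:3,:3]@np.linalg.inv(K)@np.array([*p,1.]);return C[:3,3],d/np.linalg.norm(d)
def plane(KC,p,z):
    o,d=ray(KC,p);return o+d*(z-o[2])/d[2]
def tri(rs):
    A=sum(np.eye(3)-np.outer(d,d) for o,d in rs);b=sum((np.eye(3)-np.outer(d,d))@o for o,d in rs)
    x=np.linalg.solve(A,b);return x,[np.linalg.norm((np.eye(3)-np.outer(d,d))@(x-o)) for o,d in rs]
def blobs(im,lo,hi,roi,amin=15):
    h=cv2.cvtColor(im,cv2.COLOR_RGB2HSV);m=cv2.inRange(h,np.array(lo),np.array(hi));k=np.zeros_like(m);x0,y0,x1,y1=roi;k[y0:y1,x0:x1]=m[y0:y1,x0:x1]
    n,l,st,c=cv2.connectedComponentsWithStats(k);return [(st[i],c[i]) for i in range(1,n) if st[i,4]>=amin],k,l
def load(f): return cv2.imread(f)[:,:,::-1].copy()
def proj(KC,P):
    K,C=KC;q=np.linalg.inv(C)@np.append(P,1);q=K@q[:3];return q[:2]/q[2]
E
python3 - <<'E'
from h import *
sc=load('pics/scene0.png');sd=load('pics/side0.png');A=cam('scene');B=cam('side')
for nm,im,roi in(('sc',sc,(400,160,470,250)),('sd',sd,(230,200,290,290))):
    print(nm,'blue',[(b[0],b[1]) for b in blobs(im,(105,120,40),(125,255,255),roi)[0]])
for nm,im,roi in(('sc',sc,(290,170,330,215)),('sd',sd,(350,165,385,200))):
    for lo,hi in(((0,150,80),(6,255,255)),((170,150,80),(180,255,255))): print(nm,'red',[(b[0],b[1]) for b in blobs(im,lo,hi,roi,5)[0]])
def crop(im,x,y,w,h,s): return cv2.resize(im[y:y+h,x:x+w],None,fx=s,fy=s,interpolation=cv2.INTER_CUBIC)
g=np.vstack([np.hstack([crop(sc,280,165,100,100,3),crop(sc,395,175,100,100,3)]),np.hstack([crop(sd,300,165,100,100,3),crop(sd,220,220,100,100,3)])])
cv2.imwrite('pics/m1.png',g[:,:,::-1])
for n,p,z in(('lens',(293,305),.01),('loupe tail',(343,334),.01),('grip',(325,321),.026),('block',(341,240),.036),('stand',(433,229),.038)): print(n,plane(A,p,z))
E
```

```text
sc blue [(array([430, 185,  15,  24, 286], dtype=int32), array([437.1538, 196.7168]))]
sd blue [(array([245, 228,  19,  31, 208], dtype=int32), array([256.4808, 241.9808]))]
sc red [(array([302, 185,  16,   8,  72], dtype=int32), array([307.2083, 189.1389]))]
sc red []
sd red [(array([363, 176,  10,  10,  68], dtype=int32), array([367.6029, 180.7353])), (array([352, 181,   7,   2,  10], dtype=int32), array([354.7, 181.4]))]
sd red []
lens [0.5168 0.2113 0.01  ]
loupe tail [0.3997 0.2204 0.01  ]
grip [0.4317 0.2277 0.026 ]
block [ 0.5606 -0.0015  0.036 ]
stand [ 0.4204 -0.1691  0.038 ]
```

View pics/m1.png

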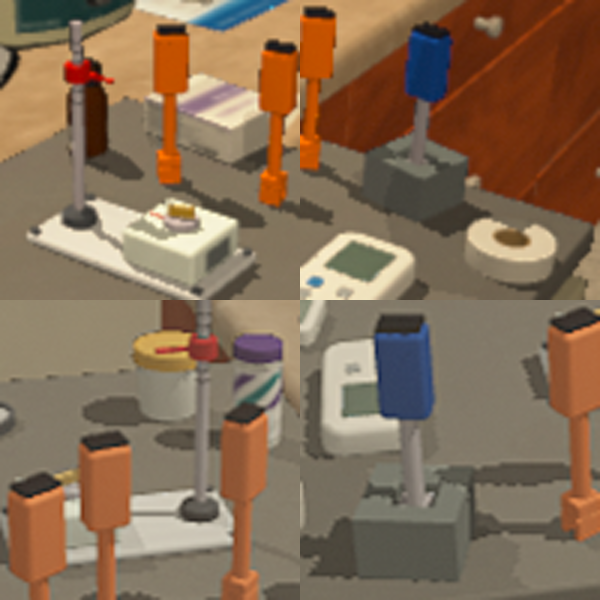

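Crops: pointer tip at scene (318,192), side (352,182). Stand top corners in the scene are at (416,226), (440,236), (451,227). The brass wing is at scene (340,236), on the head, visible beside the block.

```bash
python3 - <<'E'
from h import *
A=cam('scene');B=cam('side')
t=lambda p,q:tri([ray(A,p),ray(B,q)])
print('handle',t((437.2,196.7),(256,243)))
print('tip',t((318,192.3),(352,182)))
print('collar',t((305.5,189),(368,181)))
print('posttop',t((305,172.5),(368.5,163)))
print('wing',t((340.5,235.5),(322,325/1)) if 0 else plane(A,(340.5,236),.047))
P=[plane(A,p,.038) for p in((416,226),(440,236),(451,227),(428,218))];print(np.array(P),np.mean(P,0))
Q=[plane(A,p,.008) for p in((290,243.5),(347,263.5),(365,251),(310,232))];print(np.array(Q))
Q=[plane(A,p,.036) for p in((322,242),(346,252),(359,242),(334,233))];print(np.array(Q),np.mean(Q,0))
print('post base',plane(A,(306,237),.012), 'lens',plane(B,(291,204),.01))
E
```

```text
handle (array([ 0.4251, -0.1815,  0.1138]), [np.float64(0.0008573373297062759), np.float64(0.0008573373297062064)])
tip (array([ 0.6247, -0.0017,  0.1334]), [np.float64(0.0006402579983566658), np.float64(0.0006402579983568229)])
collar (array([ 0.6584, -0.0004,  0.1327]), [np.float64(6.741727481857744e-05), np.float64(6.741727481861115e-05)])
posttop (array([ 0.6589, -0.0005,  0.1711]), [np.float64(0.0003566892469024922), np.float64(0.00035668924690260664)])
wing [0.5605 0.0008 0.047 ]
[[ 0.4583 -0.159   0.038 ]
 [ 0.3936 -0.1473  0.038 ]
 [ 0.3914 -0.2038  0.038 ]
 [ 0.4544 -0.2149  0.038 ]] [ 0.4244 -0.1813  0.038 ]
[[ 0.6724  0.041   0.008 ]
 [ 0.5203  0.0327  0.008 ]
 [ 0.5179 -0.0344  0.008 ]
 [ 0.671  -0.0302  0.008 ]]
[[ 0.5883  0.0308  0.036 ]
 [ 0.5226  0.0343  0.036 ]
 [ 0.5243 -0.018   0.036 ]
 [ 0.5918 -0.0185  0.036 ]] [0.5567 0.0072 0.036 ]
post base [0.6582 0.0006 0.012 ] lens [0.5193 0.1986 0.01  ]
```

Request:
play_rows --deltas '[{"dx": 0.4, "dy": -0.46, "dz": -0.12, "claw": 1}, {"dx": 0.66, "dy": -0.76, "dz": -0.15}, {"dx": 0.66, "dy": -0.76, "dz": -0.15}, {"dx": 0.66, "dy": -0.76, "dz": -0.15}, {"dx": 0.66, "dy": -0.76, "dz": -0.15}, {"dx": 0.66, "dy": -0.76, "dz": -0.15}, {"dx": 0.66, "dy": -0.76, "dz": -0.15}, {"dx": 0.66, "dy": -0.76, "dz": -0.15}, {"dx": 0.66, "dy": -0.76, "dz": -0.15}, {"dx": 0.66, "dy": -0.76, "dz": -0.15}, {"dx": 0.66, "dy": -0.76, "dz": -0.15}, {"dx": 0.66, "dy": -0.76, "dz": -0.15}]'

```text
validation failed for argument at $.de...
```

Request:
play_rows --deltas '[{"dx": 0.66, "dy": -0.76}, {"dx": 0.66, "dy": -0.76}, {"dx": 0.66, "dy": -0.76}, {"wz": 0.9}, {"wz": 0.9}, {"wz": 0.94}, {}]'

```text
validation failed for argument at $.de...
```

```bash
python3 - <<'E'
from h import *
s=arm.state();im=arm.camera('wrist');cv2.imwrite('pics/w1.png',im[:,:,::-1]);np.save('pics/w1.npy',np.r_[s['position'],s['tcp_rot']])
print(s['t'],s['position'],s['tcp_rot'],s['joint_positions'])
C=cam('wrist',s)
for n,P in(('keytop',(.425,-.1815,.144)),('wing',(.563,0,.051)),('tip',(.6247,-.0017,.1334)),('stand',(.425,-.1815,.038))):print(n,proj(C,P))
A=cam('scene')
for p in((337,226),(372,232),(400,231)):print('orange',plane(A,p,0))
E
```

```text
0.15 [ 0.198  -0.6711  0.2324] [-3.1408 -0.      0.2869] [-1.3173  0.3793  1.7346 -0.      1.0285 -0.0333]
keytop [-495.6285 -476.8233]
wing [-559.5641 -679.7426]
tip [-1414.1859 -1696.8216]
stand [-169.2362 -246.3732]
orange [ 0.6468 -0.1078  0.    ]
orange [ 0.5603 -0.1337  0.    ]
orange [ 0.5083 -0.1799  0.    ]
```

View pics/w1.png

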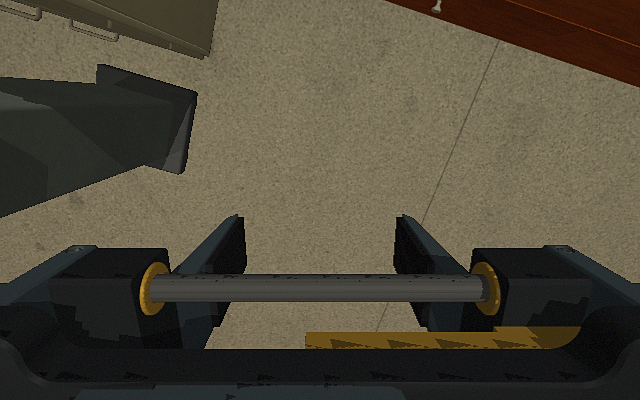

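The wrist picture shows only floor and the fingers; the rows were refused because they had missing fields. The useful view is above row 210, ahead along tool +x.

Request:
play_rows --deltas '[{"claw": 1, "dx": 0.4, "dy": -0.4, "dz": 0, "wx": 0, "wy": 0, "wz": 0}, {"claw": 1, "dx": 0.7, "dy": -0.7, "dz": 0, "wx": 0, "wy": 0, "wz": 0}, {"claw": 1, "dx": 0.7, "dy": -0.7, "dz": 0, "wx": 0, "wy": 0, "wz": 0}, {"claw": 1, "dx": 0.7, "dy": -0.7, "dz": 0, "wx": 0, "wy": 0, "wz": 0}, {"claw": 1, "dx": 0.7, "dy": -0.7, "dz": 0, "wx": 0, "wy": 0, "wz": 0}, {"claw": 1, "dx": 0.7, "dy": -0.7, "dz": -0.1, "wx": 0, "wy": 0, "wz": 0}, {"claw": 1, "dx": 0.7, "dy": -0.7, "dz": -0.1, "wx": 0, "wy": 0, "wz": 0}, {"claw": 1, "dx": 0.7, "dy": -0.7, "dz": -0.1, "wx": 0, "wy": 0, "wz": 0}, {"claw": 1, "dx": 0.7, "dy": -0.7, "dz": -0.1, "wx": 0, "wy": 0, "wz": 0}, {"claw": 1, "dx": 0.7, "dy": -0.7, "dz": -0.1, "wx": 0, "wy": 0, "wz": 0}, {"claw": 1, "dx": 0.6, "dy": -0.3, "dz": 0, "wx": 0, "wy": 0, "wz": 0}]'

```text
t: 1.3
position: [0.3993, -0.3181, 0.2534]
tcp_rot: [3.141, -0.0, 0.287]
force: [-0.2, -0.2, -0.6]
gripper_width: 0.0909
grasp_force: 0.0
```

Request:
play_rows --deltas '[{"claw": 1, "dx": 0, "dy": 0, "dz": 0, "wx": 0, "wy": 0, "wz": -0.8}, {"claw": 1, "dx": 0, "dy": 0, "dz": 0, "wx": 0, "wy": 0, "wz": -1}, {"claw": 1, "dx": 0, "dy": 0, "dz": 0, "wx": 0, "wy": 0, "wz": -1}, {"claw": 1, "dx": 0, "dy": 0, "dz": 0, "wx": 0, "wy": 0, "wz": -1}, {"claw": 1, "dx": 0, "dy": 0, "dz": 0, "wx": 0, "wy": 0, "wz": -1}, {"claw": 1, "dx": 0, "dy": 0, "dz": 0, "wx": 0, "wy": 0, "wz": -0.8}, {"claw": 1, "dx": 0, "dy": 0, "dz": 0, "wx": 0, "wy": 0, "wz": 0}, {"claw": 1, "dx": 0, "dy": 0, "dz": 0, "wx": 0, "wy": 0, "wz": 0}]'

```text
t: 2.1
position: [0.3988, -0.3202, 0.2529]
tcp_rot: [-3.142, -0.0, 0.871]
force: [0.1, 0.3, -0.1]
gripper_width: 0.0912
grasp_force: 0.0
```

```bash
cat > look.py <<'E'
from h import *
import sys
n=sys.argv[1];s=arm.state();im=arm.camera('wrist');cv2.imwrite(f'pics/{n}.png',im[:,:,::-1]);np.save(f'pics/{n}.npy',np.r_[s['position'],s['tcp_rot']])
print(s['t'],s['position'],s['tcp_rot'],s['joint_positions'])
C=cam('wrist',s)
for n,P in(('keytop',(.425,-.1815,.144)),('wing',(.563,0,.051)),('tip',(.6247,-.0017,.1334)),('stand',(.425,-.1815,.038))):print(n,proj(C,P))
E
python3 look.py w2
```

```text
2.1 [ 0.3988 -0.3202  0.2529] [-3.1415 -0.      0.8706] [-0.7221  0.0517  2.0989  0.      0.991  -0.0219]
keytop [230.7362  44.7562]
wing [ 225.4833 -228.5224]
tip [ 261.9324 -472.341 ]
stand [257.3735  61.1406]
```

View pics/w2.png

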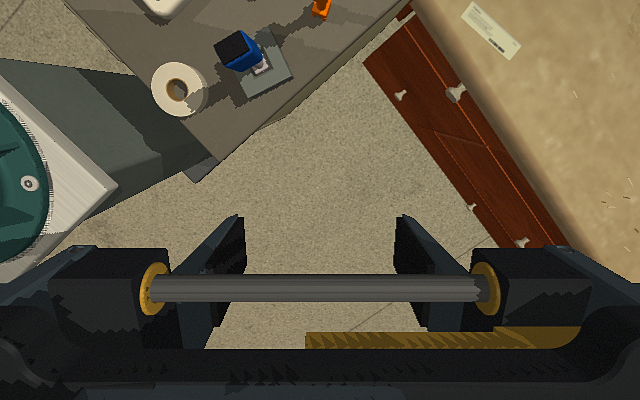

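Key black top is at (231,48), stand at (267,65), so the prediction is off by only a few pixels. Next a closer view of the key, then of the mount.

Request:
play_rows --deltas '[{"claw": 1, "dx": 0.5, "dy": -0.3, "dz": 0, "wx": 0, "wy": 0, "wz": 0}, {"claw": 1, "dx": 0.7, "dy": -0.4, "dz": 0, "wx": 0, "wy": 0, "wz": 0}, {"claw": 1, "dx": 0.5, "dy": -0.3, "dz": 0, "wx": 0, "wy": 0, "wz": 0}, {"claw": 1, "dx": 0, "dy": 0, "dz": 0, "wx": 0, "wy": 0, "wz": 0}, {"claw": 1, "dx": 0, "dy": 0, "dz": 0, "wx": 0, "wy": 0, "wz": 0}]'

```text
t: 2.65
position: [0.4121, -0.2424, 0.2531]
tcp_rot: [3.141, 0.0, 0.873]
force: [-0.5, -0.5, -0.7]
gripper_width: 0.0913
grasp_force: 0.0
```

```bash
python3 look.py w3
```

```text
2.65 [ 0.4121 -0.2424  0.2531] [3.1412 0.     0.8731] [-0.5804 -0.0086  2.1603 -0.0001  0.9895  0.1173]
keytop [284.9622 132.9928]
wing [ 276.2343 -128.2534]
tip [ 333.0006 -299.3203]
stand [294.8107 123.6129]
```

Request:
play_rows --deltas '[{"claw": 1, "dx": 0.4, "dy": -0.1, "dz": 0, "wx": 0, "wy": 0, "wz": 0}, {"claw": 1, "dx": 0.8, "dy": -0.2, "dz": 0, "wx": 0, "wy": 0, "wz": 0}, {"claw": 1, "dx": 0.8, "dy": -0.2, "dz": 0, "wx": 0, "wy": 0, "wz": 0}, {"claw": 1, "dx": 0.8, "dy": -0.2, "dz": 0, "wx": 0, "wy": 0, "wz": 0}, {"claw": 1, "dx": 0.8, "dy": -0.2, "dz": 0, "wx": 0, "wy": 0, "wz": 0}, {"claw": 1, "dx": 0.6, "dy": -0.1, "dz": 0, "wx": 0, "wy": 0, "wz": 0}, {"claw": 1, "dx": 0, "dy": 0, "dz": 0, "wx": 0, "wy": 0, "wz": 0}, {"claw": 1, "dx": 0, "dy": 0, "dz": 0, "wx": 0, "wy": 0, "wz": 0}]'

```text
t: 3.5
position: [0.4893, -0.0885, 0.2528]
tcp_rot: [-3.141, 0.0, 0.873]
force: [-0.7, -0.1, 0.5]
gripper_width: 0.0913
grasp_force: 0.0
```

```bash
python3 look.py w4; python3 - <<'E'
import cv2,numpy as np
a=cv2.imread('pics/w3.png')[30:210,180:420];b=cv2.imread('pics/w4.png')[0:210,200:480]
f=lambda i:cv2.resize(i,(400,int(i.shape[0]*400/i.shape[1])),interpolation=cv2.INTER_CUBIC)
cv2.imwrite('pics/m2.png',np.hstack([f(a),f(b)]) )
E
```

```text
3.5 [ 0.4893 -0.0885  0.2528] [-3.1414  0.0003  0.8732] [-0.2257  0.0267  2.1253 -0.0002  0.9899  0.472 ]
keytop [329.9481 302.1633]
wing [319.4583  67.4371]
tip [380.9694   4.2977]
stand [327.5075 251.8616]
```

View pics/m2.png

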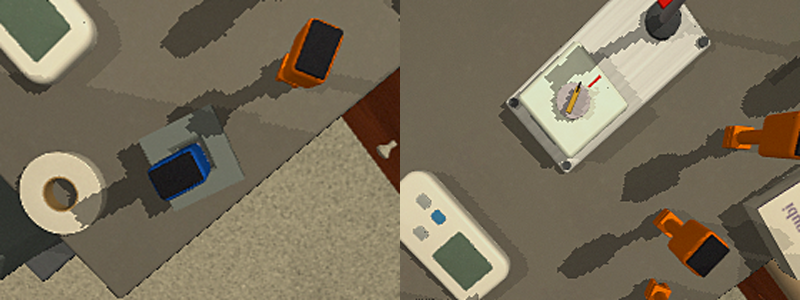

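In the crops, the key's black top is centred at w3 (287,137), in the stand at about (292,126). In w4 the brass wing is centred at (321,69), where predicted, running from about (317,78) to (325,60). I'll get the angles from the masks.

```bash
python3 - <<'E'
from h import *
def ld(n):
    v=np.load(f'pics/{n}.npy');return load(f'pics/{n}.png'),cam('wrist',{'position':v[:3],'tcp_rot':v[3:]})
def pts(m,C,z):
    y,x=np.nonzero(m);P=np.array([plane(C,(a,b),z)[:2] for a,b in zip(x,y)]);return P,x,y
def pca(P):
    c=P.mean(0);w,v=np.linalg.eigh(np.cov((P-c).T));return c,np.sqrt(12*w),np.degrees(np.arctan2(v[1,1],v[0,1]))
def rect(P):
    (c,s,a)=cv2.minAreaRect((P*1000).astype(np.float32));return np.array(c)/1000,s,a
# key top
im,C=ld('w3')
h=cv2.cvtColor(im,cv2.COLOR_RGB2HSV)
bl=blobs(im,(0,0,0),(180,255,48),(262,112,308,158),40)
b=max(bl[0],key=lambda t:t[0][4]);m=np.zeros(im.shape[:2],np.uint8);i=[k for k in range(1,bl[2].max()+1) if (bl[2]==k).sum()==b[0][4]][0]
P,x,y=pts(bl[2]==i,C,.144);print('top',b,pca(P),rect(P))
bt=blobs(im,(105,120,40),(125,255,255),(250,100,320,165));print('blue w3',[q for q in bt[0]])
# triangulate black top centre with w2
im2,C2=ld('w2');b2=blobs(im2,(0,0,0),(180,255,48),(208,28,256,70),40);print('w2',b2[0])
c2=max(b2[0],key=lambda t:t[0][4])[1];print('tri top',tri([ray(C,b[1]),ray(C2,c2)]))
# stand: print hsv samples
for p in((312,133),(300,140),(280,108)): print(p,h[p[1],p[0]])
# wing
im4,C4=ld('w4');h4=cv2.cvtColor(im4,cv2.COLOR_RGB2HSV);bw=blobs(im4,(12,110,80),(32,255,255),(300,50,340,90),8)
for st,c in bw[0]:print('brass',st,c,plane(C4,c,.051))
k=max(range(1,bw[2].max()+1),key=lambda k:(bw[2]==k).sum());P,x,y=pts(bw[2]==k,C4,.051);print('wing',pca(P),rect(P))
# white block top
bb=blobs(im4,(0,0,215),(180,70,255),(270,20,370,120),60)
for st,c in bb[0]:print('white',st,c)
cv2.imwrite('pics/z.png',np.hstack([cv2.resize(cv2.cvtColor(im[90:170,240:340],cv2.COLOR_RGB2BGR),None,fx=4,fy=4,interpolation=0),cv2.resize(cv2.cvtColor(im4[20:120,270:370],cv2.COLOR_RGB2BGR),None,fx=4,fy=4,interpolation=0)[:320]]))
E
```

```text
top (array([269, 121,  33,  29, 532], dtype=int32), array([285.0226, 135.0733])) (array([ 0.4238, -0.1828]), array([0.0157, 0.0241]), np.float64(167.4915706115581)) (array([ 0.4236, -0.1829]), (15.917581558227539, 24.127378463745117), 75.78240966796875)
blue w3 [(array([269, 116,  37,  34, 265], dtype=int32), array([292.7057, 128.2075]))]
w2 [(array([213,  31,  37,  34, 697], dtype=int32), array([231.0387,  47.4534]))]
tri top (array([ 0.4238, -0.1828,  0.1433]), [np.float64(1.4308103589622316e-05), np.float64(1.4308103589637693e-05)])
(312, 133) [ 32  31 114]
(300, 140) [104  83  83]
(280, 108) [ 33  27 112]
brass [316  61  10  18  66] [320.4545  70.2424] [ 0.562  -0.0029  0.051 ]
wing (array([ 0.562 , -0.0029]), array([0.0042, 0.0182]), np.float64(-154.55011819038248)) (array([ 0.5624, -0.0027]), (18.24662971496582, 3.9477317333221436), 25.317584991455078)
white [ 284   20   81   88 2115] [324.0104  65.9277]
white [347  27  23  19 154] [357.0195  36.9416]
white [351  35  19  35 290] [363.4724  50.3828]
```

View pics/z.png

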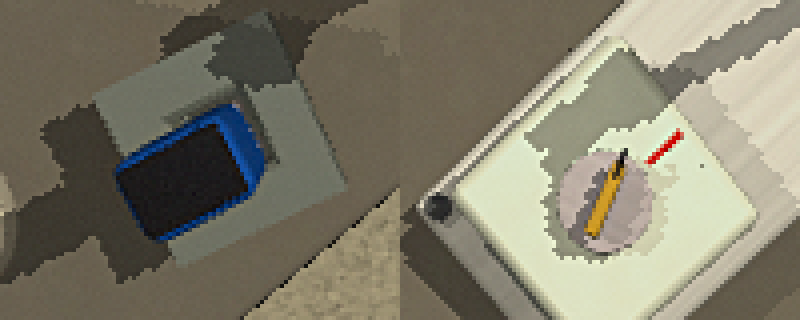

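In the zoom, the key sits in its hole with its long axis parallel to the stand edge. The wing is on the disc centred at w4 (321,70), with a dark end at upper right.

Key top triangulates to (0.424,-0.183,0.143) against an expected 0.144, with key yaw -12.5°. The wing is at about (0.563,-0.0025), yaw 25°. Going to grasp.

Request:
play_rows --deltas '[{"claw": 1, "dx": 0, "dy": 0, "dz": 0, "wx": 0, "wy": 0, "wz": 0.7}, {"claw": 1, "dx": 0, "dy": 0, "dz": 0, "wx": 0, "wy": 0, "wz": 1}, {"claw": 1, "dx": 0, "dy": 0, "dz": 0, "wx": 0, "wy": 0, "wz": 1}, {"claw": 1, "dx": 0, "dy": 0, "dz": 0, "wx": 0, "wy": 0, "wz": 1}, {"claw": 1, "dx": 0, "dy": 0, "dz": 0, "wx": 0, "wy": 0, "wz": 1}, {"claw": 1, "dx": 0, "dy": 0, "dz": 0, "wx": 0, "wy": 0, "wz": 1}, {"claw": 1, "dx": 0, "dy": 0, "dz": 0, "wx": 0, "wy": 0, "wz": 1}, {"claw": 1, "dx": 0, "dy": 0, "dz": 0, "wx": 0, "wy": 0, "wz": 1}, {"claw": 1, "dx": 0, "dy": 0, "dz": 0, "wx": 0, "wy": 0, "wz": 1}, {"claw": 1, "dx": 0, "dy": 0, "dz": 0, "wx": 0, "wy": 0, "wz": 1}, {"claw": 1, "dx": 0, "dy": 0, "dz": 0, "wx": 0, "wy": 0, "wz": 0.72}]'

```text
t: 4.65
position: [0.4888, -0.0893, 0.2529]
tcp_rot: [3.142, 0.0, -0.224]
force: [0.3, 0.2, 0.4]
gripper_width: 0.0911
grasp_force: 0.0
```

Request:
play_rows --deltas '[{"claw": 1, "dx": -0.2, "dy": 0.4, "dz": 0, "wx": 0, "wy": 0, "wz": 0}, {"claw": 1, "dx": -0.3, "dy": 0.75, "dz": 0, "wx": 0, "wy": 0, "wz": 0}, {"claw": 1, "dx": -0.3, "dy": 0.75, "dz": 0, "wx": 0, "wy": 0, "wz": 0}, {"claw": 1, "dx": -0.29, "dy": 0.75, "dz": 0, "wx": 0, "wy": 0, "wz": 0}, {"claw": 1, "dx": 0, "dy": 0, "dz": 0, "wx": 0, "wy": 0, "wz": 0}, {"claw": 1, "dx": 0, "dy": 0, "dz": 0, "wx": 0, "wy": 0, "wz": 0}]'

```text
t: 5.25
position: [0.4231, -0.1831, 0.253]
tcp_rot: [3.142, -0.0, -0.221]
force: [0.9, 0.1, -0.2]
gripper_width: 0.0913
grasp_force: 0.0
```

Good (yaw −12.7°). Descend 139 mm and close.

Request:
play_rows --deltas '[{"claw": 1, "dx": 0, "dy": 0, "dz": 0.47, "wx": 0, "wy": 0, "wz": 0}, {"claw": 1, "dx": 0, "dy": 0, "dz": 0.7, "wx": 0, "wy": 0, "wz": 0}, {"claw": 1, "dx": 0, "dy": 0, "dz": 0.7, "wx": 0, "wy": 0, "wz": 0}, {"claw": 1, "dx": 0, "dy": 0, "dz": 0.6, "wx": 0, "wy": 0, "wz": 0}, {"claw": 1, "dx": 0, "dy": 0, "dz": 0.6, "wx": 0, "wy": 0, "wz": 0}, {"claw": 1, "dx": 0, "dy": 0, "dz": 0.4, "wx": 0, "wy": 0, "wz": 0}, {"claw": 1, "dx": 0, "dy": 0, "dz": 0, "wx": 0, "wy": 0, "wz": 0}, {"claw": 0.5, "dx": 0, "dy": 0, "dz": 0, "wx": 0, "wy": 0, "wz": 0}, {"claw": 0.35, "dx": 0, "dy": 0, "dz": 0, "wx": 0, "wy": 0, "wz": 0}, {"claw": 0.25, "dx": 0, "dy": 0, "dz": 0, "wx": 0, "wy": 0, "wz": 0}, {"claw": 0.1, "dx": 0, "dy": 0, "dz": 0, "wx": 0, "wy": 0, "wz": 0}, {"claw": 0, "dx": 0, "dy": 0, "dz": 0, "wx": 0, "wy": 0, "wz": 0}]'

```text
t: 6.45
position: [0.4239, -0.1822, 0.1145]
tcp_rot: [3.141, -0.001, -0.218]
force: [0.2, 0.1, -0.2]
gripper_width: 0.0537
grasp_force: 0.0
```

Request:
play_rows --deltas '[{"claw": 0, "dx": 0, "dy": 0, "dz": 0, "wx": 0, "wy": 0, "wz": 0}, {"claw": 0, "dx": 0, "dy": 0, "dz": 0, "wx": 0, "wy": 0, "wz": 0}, {"claw": 0, "dx": 0, "dy": 0, "dz": 0, "wx": 0, "wy": 0, "wz": 0}]'

```text
t: 6.75
position: [0.4237, -0.1821, 0.1141]
tcp_rot: [-3.142, 0.0, -0.218]
force: [0.3, -0.4, -0.0]
gripper_width: 0.0302
grasp_force: 0.0
```

Request:
play_rows --deltas '[{"claw": 0, "dx": 0, "dy": 0, "dz": 0, "wx": 0, "wy": 0, "wz": 0}, {"claw": 0, "dx": 0, "dy": 0, "dz": 0, "wx": 0, "wy": 0, "wz": 0}, {"claw": 0, "dx": 0, "dy": 0, "dz": 0, "wx": 0, "wy": 0, "wz": 0}, {"claw": 0, "dx": 0, "dy": 0, "dz": 0, "wx": 0, "wy": 0, "wz": 0}]'

```text
t: 7.15
position: [0.4237, -0.182, 0.1141]
tcp_rot: [-3.142, 0.0, -0.218]
force: [0.1, 0.8, -0.6]
gripper_width: 0.0198
grasp_force: 30.0
```

Request:
play_rows --deltas '[{"claw": 0, "dx": 0, "dy": 0, "dz": -0.2, "wx": 0, "wy": 0, "wz": 0}, {"claw": 0, "dx": 0, "dy": 0, "dz": -0.4, "wx": 0, "wy": 0, "wz": 0}, {"claw": 0, "dx": 0, "dy": 0, "dz": -0.5, "wx": 0, "wy": 0, "wz": 0}, {"claw": 0, "dx": 0, "dy": 0, "dz": -0.5, "wx": 0, "wy": 0, "wz": 0}, {"claw": 0, "dx": 0, "dy": 0, "dz": -0.4, "wx": 0, "wy": 0, "wz": 0}, {"claw": 0, "dx": 0, "dy": 0, "dz": 0, "wx": 0, "wy": 0, "wz": -0.5}, {"claw": 0, "dx": 0, "dy": 0, "dz": 0, "wx": 0, "wy": 0, "wz": -1}, {"claw": 0, "dx": 0, "dy": 0, "dz": 0, "wx": 0, "wy": 0, "wz": -1}, {"claw": 0, "dx": 0, "dy": 0, "dz": 0, "wx": 0, "wy": 0, "wz": -1}, {"claw": 0, "dx": 0, "dy": 0, "dz": 0, "wx": 0, "wy": 0, "wz": -1}, {"claw": 0, "dx": 0, "dy": 0, "dz": 0, "wx": 0, "wy": 0, "wz": -1}, {"claw": 0, "dx": 0, "dy": 0, "dz": 0, "wx": 0, "wy": 0, "wz": -0.82}]'

```text
t: 8.35
position: [0.4236, -0.182, 0.1946]
tcp_rot: [3.141, -0.0, 0.448]
force: [-0.1, 0.4, -0.9]
gripper_width: 0.0203
grasp_force: 30.0
```

```bash
python3 - <<'E'
from h import *
s=arm.state();print(s['t'],s['position'],s['tcp_rot'],s['grasp_force'],s['gripper_width'])
C=cam('wrist',s);Rm=R.from_euler('xyz',s['tcp_rot']).as_matrix()
m=s['position']+Rm@[0,0,.1061];print('mouth exp',m)
for n in('scene','side','wrist'):
    im=arm.camera(n);cv2.imwrite(f'pics/{n}5.png',im[:,:,::-1]);print(n,'mouth',proj(cam(n,s),m),'wing',proj(cam(n,s),(.563,-.0025,.051)))
E
python3 - <<'E'
import cv2,numpy as np
a=cv2.imread('pics/scene5.png');b=cv2.imread('pics/side5.png');w=cv2.imread('pics/wrist5.png')
f=lambda i,k:cv2.resize(i,None,fx=k,fy=k,interpolation=0)
top=np.hstack([f(a[150:270,370:500],3),f(b[180:300,200:330],3)])
cv2.imwrite('pics/m5.png',np.vstack([top,cv2.resize(w[60:280,130:510],(780,226*2))[:238]]) )
E
```

```text
8.35 [ 0.4236 -0.182   0.1946] [ 3.1414 -0.0002  0.4481] 29.998625814914703 0.020264606419394676
mouth exp [ 0.4237 -0.182   0.0885]
scene mouth [436.3826 206.7766] wing [340.4753 233.4671]
side mouth [255.8012 257.3027] wing [322.2043 222.5029]
wrist mouth [319.2292 196.1238] wing [194.6818 -56.3673]
```

View pics/m5.png

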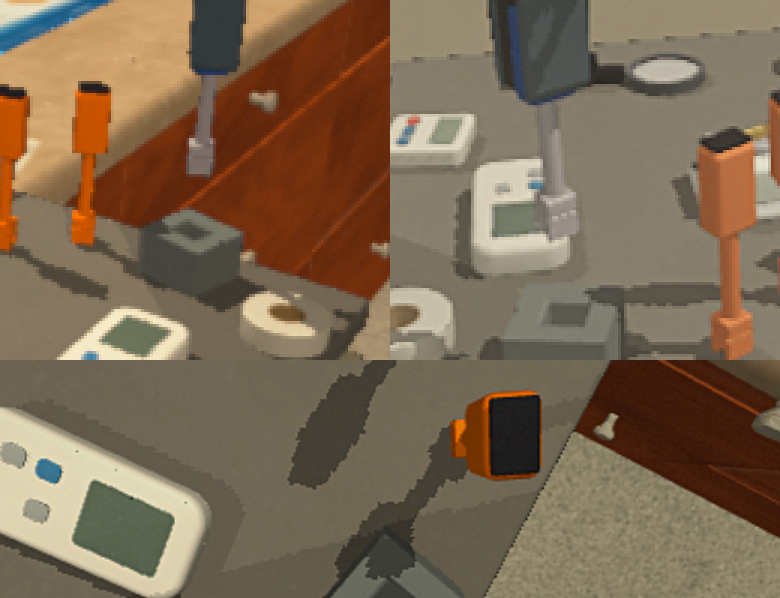

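The key hangs straight: scene mouth at about (436.7,208) against a predicted (436.4,206.8), side at about (256.7,259) against (255.8,257.3). Checking the mouth offset numerically in the wrist image.

```bash
python3 - <<'E'
from h import *
im=load('pics/wrist5.png');h=cv2.cvtColor(im,cv2.COLOR_RGB2HSV)
for y in range(180,226,4): print(y,' '.join('%3d'%im[y,x].mean() for x in range(290,350,3)))
E
```

```text
180 100 100 100 101 100  84  75 102 109  57  59  60  59  51  43  44  86  99 102  99
184 101  98 101 100 101 112  72  76  71 107  63  57  43  45  49  87 101 101  99  98
188 102 101 100 101 101  99 108 105 115  74  89  41 111 107  95  99 100 101 100 100
192  43 104 100 102  99  99 101 118 121  97 103  96 116 154  98 100 100  99  98  86
196  49  51  55 101  99 103 102 163 154 162 159 154 162 168  99 101 100 102  88  87
200  53  51  52  50  51 105  99 156 158  85  96 116 160 157 101 101 103  88  90  88
204  54  50  51  51  52  46 109 161  61  91 103 113 127 158 100  96  89  90  91  90
208  50  53  53  54  53  54  52  92  66  93 105 112  97 162  87  89  88  92  89  72
212  47  46  50  50  51  50  53  91  69  95 104 111 105 161  87  89  87  88  86 129
216  36  52  54  60  31  52  51  50  74 100 116 123 122  93  92  92  53  53  51  43
220  52  52  53  19  14  40  42  50  47  49  52  53  51  47  53  78  18  18  54  53
224  53  51  36  22  19  39  49  48  51  52  51  55  48  49  56  29  23  22  49  54
```

```bash
python3 - <<'E'
from h import *
s=arm.state();Rm=R.from_euler('xyz',s['tcp_rot']).as_matrix()
for n in('scene','side','wrist'):
    C=cam(n,s);print(n)
    for z in(.1061,.0821): print(z,*[proj(C,s['position']+Rm@[x,y,z]).round(1) for x in(-.009,.009) for y in(-.0085,.0085)])
for n,x0,y0 in(('scene',424,194),('side',244,240)):
    im=load(f'pics/{n}5.png');print(n,x0)
    for y in range(y0,y0+22): print(y,' '.join('%3d'%im[y,x].mean() for x in range(x0,x0+26)))
im=load('pics/wrist5.png')
for y in range(182,200): print(y,' '.join('%3d'%im[y,x].mean() for x in range(306,336)))
E
```

```text
scene
0.1061 [440.5 208.7] [440.3 205.6] [432.4 208. ] [432.3 205. ]
0.0821 [441.7 199. ] [441.5 196. ] [433.5 198.3] [433.4 195.3]
side
0.1061 [248.4 256.9] [253.3 261.3] [258.3 253.6] [263.3 257.8]
0.0821 [247.2 243.9] [252.1 248. ] [257.2 240.6] [262.2 244.7]
wrist
0.1061 [309.8 205.7] [328.7 205.7] [309.6 186.4] [328.9 186.4]
0.0821 [308.8 215.4] [329.5 215.4] [308.6 194.5] [329.7 194.5]
scene 424
194  62  59  60  60  59  58  58  55  48  48  56  94 101 106 108 104  68  49  50  49  51  48  47  49  50  47
195  60  60  60  58  57  59  59  52  50  71  75  98 103 107 109 106  75  52  49  48  47  45  47  49  49  48
196  61  58  59  59  59  57  55  51  72 160 161 119 103 105 108 116 124  78  51  46  44  45  48  49  47  49
197  57  59  59  57  56  56  52  47  76 176 177 135 111 108 107 108 140  85  50  45  44  48  47  47  47  47
198  58  57  59  54  54  54  50  46  69 154 164 157 146 121 104  97 106  70  47  44  47  48  49  45  48  48
199  56  57  56  55  54  52  49  48  60 114 124 124 122 113 108 108 111  69  44  45  47  48  48  46  47  47
200  54  53  55  55  55  51  50  48  60 106 112
[... 5597 characters left out ...]
 103 102 103 102 100  99  98 101 104 103 103 102 104 114  87  99 102  99 100 101
195 100  99 101  83 124 168 170 161 165 168 169 168 167 168 168 164 160 160 163 166 168 166 167 166  98  96 100 101 100  99
196  99 101 102  74 127 163 161 157 154 158 161 162 161 161 159 159 154 154 154 159 162 162 162 168 106  97  99 100 102 101
197 100  99 102  75 120 158 156 154 150 154 156 156 156 155 155 155 152 152 150 153 159 159 161 160 103  99 100  99 100 100
198 100 100 101  73 118 157 157 154 154 155 160 159 162 160 159 157 154 153 151 153 158 157 159 159 101  98 101 100 100  99
199 102 102 101  75 121 157 158 153 152 158 164 166 126 127 128 145 145 153 156 153 159 158 159 162 101  98  98 100 100 100
```

Wrist, scene and side all agree with the TCP-based prediction to within 1 px (about 0.6 mm). Next I'll stop 90 mm short of the screw and measure the wing closely.

Request:
play_rows --deltas '[{"claw": 0, "dx": 0.3, "dy": -0.27, "dz": 0, "wx": 0, "wy": 0, "wz": 0}, {"claw": 0, "dx": 0.6, "dy": -0.54, "dz": 0, "wx": 0, "wy": 0, "wz": 0}, {"claw": 0, "dx": 0.6, "dy": -0.54, "dz": 0, "wx": 0, "wy": 0, "wz": 0}, {"claw": 0, "dx": 0.6, "dy": -0.54, "dz": 0, "wx": 0, "wy": 0, "wz": 0}, {"claw": 0, "dx": 0.43, "dy": -0.4, "dz": 0, "wx": 0, "wy": 0, "wz": 0}, {"claw": 0, "dx": 0.3, "dy": -0.25, "dz": 0, "wx": 0, "wy": 0, "wz": 0}, {"claw": 0, "dx": 0, "dy": 0, "dz": 0, "wx": 0, "wy": 0, "wz": 0}, {"claw": 0, "dx": 0, "dy": 0, "dz": 0, "wx": 0, "wy": 0, "wz": 0}]'

```text
t: 9.3
position: [0.4821, -0.0418, 0.1942]
tcp_rot: [-3.142, 0.0, 0.443]
force: [0.7, 0.8, -0.6]
gripper_width: 0.0198
grasp_force: 30.0
```

```bash
python3 look.py w6; python3 - <<'E'
from h import *
v=np.load('pics/w6.npy');im=load('pics/w6.png');C=cam('wrist',{'position':v[:3],'tcp_rot':v[3:]})
u0,v0=proj(C,(.563,-.0025,.047)).astype(int)
bw=blobs(im,(12,110,80),(32,255,255),(u0-25,v0-25,u0+25,v0+25),8)
for st,c in bw[0]:print('brass',st,c,plane(C,c,.051))
b=np.array([p for p in zip(*np.nonzero(bw[1])[::-1])]);P=np.array([plane(C,p,.051)[:2] for p in b]);print(cv2.minAreaRect((P*1000).astype(np.float32)))
z=im[v0-35:v0+35,u0-45:u0+45];print(u0,v0)
z=cv2.resize(z,None,fx=8,fy=8,interpolation=0);cv2.imwrite('pics/z6.png',z[:,:,::-1])
E
```

```text
9.3 [ 0.4821 -0.0418  0.1942] [-3.1416  0.0002  0.4431] [-0.1346  0.091   2.1843 -0.0001  0.8665  0.9932]
keytop [443.143  346.5446]
wing [316.0237  89.3897]
tip [360.0386 -10.2952]
stand [407.7252 275.3513]
brass [317  80   4  22  79] [318.5063  91.4937] [ 0.5623 -0.0028  0.051 ]
((563.0189819335938, -2.4965367317199707), (18.317378997802734, 2.783601760864258), 25.417747497558594)
318 90
```

View pics/z6.png

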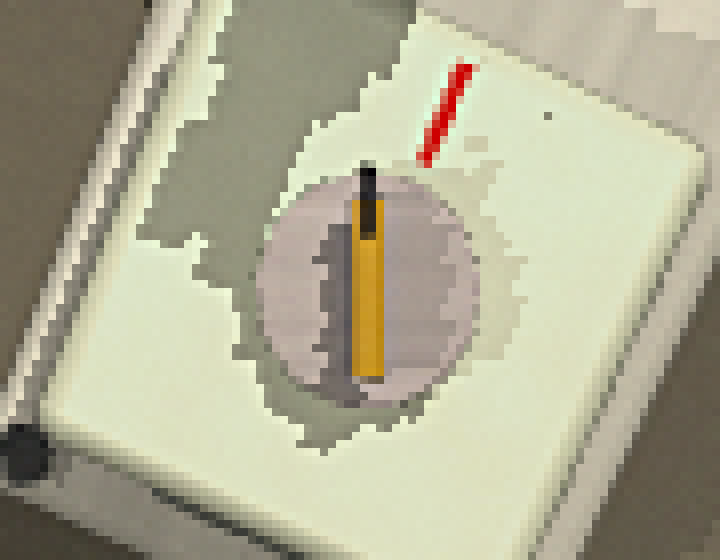

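The wing lies exactly vertical in the image (yaw 25.4°), its centre at (318.5,91) coinciding with the head disc centre. The screw is at (0.5624,-0.0027), and with the mouth offset the TCP target is (0.5626,-0.002).

Request:
play_rows --deltas '[{"claw": 0, "dx": 0.3, "dy": 0, "dz": 0, "wx": 0, "wy": 0, "wz": 0}, {"claw": 0, "dx": 0.6, "dy": 0, "dz": 0, "wx": 0, "wy": 0, "wz": 0}, {"claw": 0, "dx": 0.6, "dy": 0, "dz": 0, "wx": 0, "wy": 0, "wz": 0}, {"claw": 0, "dx": 0.5, "dy": -0.02, "dz": 0, "wx": 0, "wy": 0, "wz": 0}, {"claw": 0, "dx": 0.24, "dy": -0.02, "dz": 0, "wx": 0, "wy": 0, "wz": 0}, {"claw": 0, "dx": 0, "dy": 0, "dz": 0, "wx": 0, "wy": 0, "wz": 0}, {"claw": 0, "dx": 0, "dy": 0, "dz": 0, "wx": 0, "wy": 0, "wz": 0}, {"claw": 0, "dx": 0, "dy": 0, "dz": 0, "wx": 0, "wy": 0, "wz": 0}]'

```text
t: 10.15
position: [0.5618, -0.0022, 0.194]
tcp_rot: [-3.141, 0.0, 0.443]
force: [-0.2, 0.2, 0.0]
gripper_width: 0.0202
grasp_force: 30.0
```

Within 1 mm (mostly along the slot). Descend.

Request:
play_rows --deltas '[{"claw": 0, "dx": 0.01, "dy": 0, "dz": 0.3, "wx": 0, "wy": 0, "wz": 0}, {"claw": 0, "dx": 0.01, "dy": 0, "dz": 0.3, "wx": 0, "wy": 0, "wz": 0}, {"claw": 0, "dx": 0, "dy": 0, "dz": 0.2, "wx": 0, "wy": 0, "wz": 0}, {"claw": 0, "dx": 0, "dy": 0, "dz": 0.1, "wx": 0, "wy": 0, "wz": 0}, {"claw": 0, "dx": 0, "dy": 0, "dz": 0.1, "wx": 0, "wy": 0, "wz": 0}, {"claw": 0, "dx": 0, "dy": 0, "dz": 0, "wx": 0, "wy": 0, "wz": 0}]'

```text
t: 10.75
position: [0.563, -0.0014, 0.1536]
tcp_rot: [-3.141, 0.001, 0.444]
force: [-0.3, -0.2, -0.7]
gripper_width: 0.0197
grasp_force: 30.0
```

Request:
play_rows --deltas '[{"claw": 0, "dx": 0, "dy": 0, "dz": 0.04, "wx": 0, "wy": 0, "wz": 0}, {"claw": 0, "dx": 0, "dy": 0, "dz": 0.04, "wx": 0, "wy": 0, "wz": 0}, {"claw": 0, "dx": 0, "dy": 0, "dz": 0.03, "wx": 0, "wy": 0, "wz": 0}, {"claw": 0, "dx": 0, "dy": 0, "dz": 0, "wx": 0, "wy": 0, "wz": 0}, {"claw": 0, "dx": 0, "dy": 0, "dz": 0, "wx": 0, "wy": 0, "wz": 0}]'

```text
t: 11.25
position: [0.5632, -0.0014, 0.1498]
tcp_rot: [3.142, -0.0, 0.444]
force: [0.6, 0.1, -0.2]
gripper_width: 0.0201
grasp_force: 30.0
```

Request:
play_rows --deltas '[{"claw": 0, "dx": 0, "dy": 0, "dz": 0, "wx": 0, "wy": 0, "wz": 0.3}, {"claw": 0, "dx": 0, "dy": 0, "dz": 0, "wx": 0, "wy": 0, "wz": 0.7}, {"claw": 0, "dx": 0, "dy": 0, "dz": 0, "wx": 0, "wy": 0, "wz": 0.7}, {"claw": 0, "dx": 0, "dy": 0, "dz": 0, "wx": 0, "wy": 0, "wz": 0.7}, {"claw": 0, "dx": 0, "dy": 0, "dz": 0, "wx": 0, "wy": 0, "wz": 0.7}, {"claw": 0, "dx": 0, "dy": 0, "dz": 0, "wx": 0, "wy": 0, "wz": 0.7}, {"claw": 0, "dx": 0, "dy": 0, "dz": 0, "wx": 0, "wy": 0, "wz": 0.7}, {"claw": 0, "dx": 0, "dy": 0, "dz": 0, "wx": 0, "wy": 0, "wz": 0.7}, {"claw": 0, "dx": 0, "dy": 0, "dz": 0, "wx": 0, "wy": 0, "wz": 0.7}, {"claw": 0, "dx": 0, "dy": 0, "dz": 0, "wx": 0, "wy": 0, "wz": 0.7}, {"claw": 0, "dx": 0, "dy": 0, "dz": 0, "wx": 0, "wy": 0, "wz": 0.7}, {"claw": 0, "dx": 0, "dy": 0, "dz": 0, "wx": 0, "wy": 0, "wz": 0}]'

```text
t: 12.45
position: [0.5636, -0.0017, 0.1499]
tcp_rot: [3.141, -0.001, -0.321]
force: [2.3, -4.0, -2.1]
gripper_width: 0.0199
grasp_force: 30.0
```

```bash
cat > st.py <<'E'
from h import *
s=arm.state();print(s['t'],s['position'],s['tcp_rot'],'F',s['force'],'T',s['torque'],'e',s['effort'][5],'w',s['gripper_width'],s['grasp_force'],'j',s['joint_positions'])
E
python3 st.py
```

```text
12.45 [ 0.5636 -0.0017  0.1499] [ 3.1413 -0.001  -0.3215] F [ 2.2847 -3.9954 -2.1018] T [-0.944  -0.4741  0.0758] e 1.4306165277957916 w 0.01986998278212298 29.997420608997345 j [-0.0442  0.2848  2.0484 -0.0008  0.8075  1.8486]
```

Request:
play_rows --deltas '[{"claw": 0, "dx": 0, "dy": 0, "dz": 0, "wx": 0, "wy": 0, "wz": 0.5}, {"claw": 0, "dx": 0, "dy": 0, "dz": 0, "wx": 0, "wy": 0, "wz": 0.5}, {"claw": 0, "dx": 0, "dy": 0, "dz": 0, "wx": 0, "wy": 0, "wz": 0.5}, {"claw": 0, "dx": 0, "dy": 0, "dz": 0, "wx": 0, "wy": 0, "wz": 0.5}, {"claw": 0, "dx": 0, "dy": 0, "dz": 0, "wx": 0, "wy": 0, "wz": 0.3}, {"claw": 0, "dx": 0, "dy": 0, "dz": 0, "wx": 0, "wy": 0, "wz": 0}]'

```text
t: 13.05
position: [0.5635, -0.0018, 0.1499]
tcp_rot: [3.141, -0.001, -0.56]
force: [2.0, -4.7, -2.2]
gripper_width: 0.0198
grasp_force: 30.0
```

```bash
python3 st.py
```

```text
13.05 [ 0.5635 -0.0018  0.1499] [ 3.1415 -0.001  -0.5598] F [ 1.991  -4.6664 -2.2353] T [-1.2471 -0.4253  0.0301] e 0.6433550454676151 w 0.019819867376964072 29.997167587280273 j [-0.0442  0.2848  2.0485 -0.0008  0.8075  2.0869]
```

Request:
play_rows --deltas '[{"claw": 0, "dx": 0, "dy": 0, "dz": 0, "wx": 0, "wy": 0, "wz": 0.4}, {"claw": 0, "dx": 0, "dy": 0, "dz": 0, "wx": 0, "wy": 0, "wz": 0.4}, {"claw": 0, "dx": 0, "dy": 0, "dz": 0, "wx": 0, "wy": 0, "wz": 0.2}, {"claw": 0, "dx": 0, "dy": 0, "dz": 0, "wx": 0, "wy": 0, "wz": 0}]'

```text
t: 13.45
position: [0.5635, -0.0018, 0.1499]
tcp_rot: [3.142, -0.001, -0.664]
force: [1.3, -5.4, -2.0]
gripper_width: 0.02
grasp_force: 30.0
```

```bash
python3 st.py
```

```text
13.45 [ 0.5635 -0.0018  0.1499] [ 3.1415 -0.001  -0.6642] F [ 1.279  -5.3599 -2.0167] T [-1.2867 -0.4702  0.0156] e 0.43554059229791164 w 0.019999321092347387 29.996922612190247 j [-0.0442  0.2848  2.0484 -0.0009  0.8075  2.1914]
```

Request:
play_rows --deltas '[{"claw": 0, "dx": 0, "dy": 0, "dz": 0, "wx": 0, "wy": 0, "wz": 0.4}, {"claw": 0, "dx": 0, "dy": 0, "dz": 0, "wx": 0, "wy": 0, "wz": 0.4}, {"claw": 0, "dx": 0, "dy": 0, "dz": 0, "wx": 0, "wy": 0, "wz": 0.2}, {"claw": 0, "dx": 0, "dy": 0, "dz": 0, "wx": 0, "wy": 0, "wz": 0}]'

```text
t: 13.85
position: [0.5635, -0.0018, 0.1499]
tcp_rot: [3.142, -0.001, -0.769]
force: [1.8, -5.1, -1.7]
gripper_width: 0.02
grasp_force: 30.0
```

```bash
python3 st.py
```

```text
13.85 [ 0.5635 -0.0018  0.1499] [ 3.1416 -0.001  -0.7688] F [ 1.7583 -5.0877 -1.6879] T [-1.2096 -0.2804  0.0624] e 0.4363000765442848 w 0.02002230758536568 29.997202455997467 j [-0.0442  0.2848  2.0485 -0.0009  0.8076  2.296 ]
```

Request:
play_rows --deltas '[{"claw": 0, "dx": 0, "dy": 0, "dz": 0, "wx": 0, "wy": 0, "wz": 0.3}, {"claw": 0, "dx": 0, "dy": 0, "dz": 0, "wx": 0, "wy": 0, "wz": 0.2}, {"claw": 0, "dx": 0, "dy": 0, "dz": 0, "wx": 0, "wy": 0, "wz": 0}]'

```text
t: 14.15
position: [0.5635, -0.0018, 0.1499]
tcp_rot: [3.142, -0.001, -0.821]
force: [0.9, -5.2, -1.8]
gripper_width: 0.0202
grasp_force: 30.0
```

```bash
python3 st.py
```

```text
14.15 [ 0.5635 -0.0018  0.1499] [ 3.1415 -0.0009 -0.8212] F [ 0.8652 -5.2159 -1.7998] T [-1.2678 -0.3717  0.0551] e 0.41574759408831596 w 0.020208526177679886 29.99707281589508 j [-0.0442  0.2848  2.0485 -0.0009  0.8077  2.3484]
```

Request:
play_rows --deltas '[{"claw": 0, "dx": 0, "dy": 0, "dz": 0, "wx": 0, "wy": 0, "wz": 0.3}, {"claw": 0, "dx": 0, "dy": 0, "dz": 0, "wx": 0, "wy": 0, "wz": 0.2}, {"claw": 0, "dx": 0, "dy": 0, "dz": 0, "wx": 0, "wy": 0, "wz": 0}]'

```text
t: 14.45
position: [0.5635, -0.0018, 0.1499]
tcp_rot: [3.142, -0.001, -0.873]
force: [0.8, -5.7, -1.2]
gripper_width: 0.0197
grasp_force: 30.0
```

```bash
python3 st.py
```

```text
14.45 [ 0.5635 -0.0018  0.1499] [ 3.1416 -0.001  -0.8734] F [ 0.8195 -5.6673 -1.1856] T [-1.3694 -0.3224  0.2257] e 0.5137067288160324 w 0.019747775213566035 29.9970281124115 j [-0.0442  0.2848  2.0485 -0.001   0.8077  2.4006]
```

Request:
play_rows --deltas '[{"claw": 0, "dx": 0, "dy": 0, "dz": 0, "wx": 0, "wy": 0, "wz": 0.2}, {"claw": 0, "dx": 0, "dy": 0, "dz": 0, "wx": 0, "wy": 0, "wz": 0.2}, {"claw": 0, "dx": 0, "dy": 0, "dz": 0, "wx": 0, "wy": 0, "wz": 0}]'

```text
t: 14.75
position: [0.5635, -0.0018, 0.1499]
tcp_rot: [-3.142, -0.001, -0.915]
force: [1.4, -5.5, -1.5]
gripper_width: 0.0195
grasp_force: 30.0
```

```bash
python3 st.py
```

```text
14.75 [ 0.5635 -0.0018  0.1499] [-3.1416 -0.0011 -0.915 ] F [ 1.3731 -5.4822 -1.4703] T [-1.4115 -0.3635  0.3202] e 0.6534937396645546 w 0.019450362125634075 29.997114837169647 j [-0.0442  0.2848  2.0485 -0.0011  0.8076  2.4424]
```

Torque about z climbs steadily (0.05 → 0.23 → 0.32 N m), so the stop is reached. A little more to be firm, then back off the twist and lift.

Request:
play_rows --deltas '[{"claw": 0, "dx": 0, "dy": 0, "dz": 0, "wx": 0, "wy": 0, "wz": 0.2}, {"claw": 0, "dx": 0, "dy": 0, "dz": 0, "wx": 0, "wy": 0, "wz": 0.2}, {"claw": 0, "dx": 0, "dy": 0, "dz": 0, "wx": 0, "wy": 0, "wz": 0}]'

```text
t: 15.05
position: [0.5635, -0.0018, 0.1499]
tcp_rot: [3.142, -0.001, -0.957]
force: [0.4, -5.1, -0.9]
gripper_width: 0.0195
grasp_force: 30.0
```

```bash
python3 st.py
```

```text
15.05 [ 0.5635 -0.0018  0.1499] [ 3.1416 -0.0011 -0.9565] F [ 0.4303 -5.1455 -0.8851] T [-1.3356 -0.4487  0.519 ] e 0.8397114090621471 w 0.01946761580884174 29.996991455554962 j [-0.0441  0.2848  2.0485 -0.0012  0.8077  2.484 ]
```

Request:
play_rows --deltas '[{"claw": 0, "dx": 0, "dy": 0, "dz": 0, "wx": 0, "wy": 0, "wz": -0.5}, {"claw": 0, "dx": 0, "dy": 0, "dz": 0, "wx": 0, "wy": 0, "wz": -0.7}, {"claw": 0, "dx": 0, "dy": 0, "dz": 0, "wx": 0, "wy": 0, "wz": -0.6}, {"claw": 0, "dx": 0, "dy": 0, "dz": 0, "wx": 0, "wy": 0, "wz": 0}]'

```text
t: 15.45
position: [0.5631, -0.0013, 0.1498]
tcp_rot: [3.142, 0.0, -0.768]
force: [0.5, -0.6, -1.1]
gripper_width: 0.0199
grasp_force: 30.0
```

```bash
python3 st.py
```

```text
15.45 [ 0.5631 -0.0013  0.1498] [ 3.1416  0.0004 -0.7681] F [ 0.4854 -0.5665 -1.0894] T [-0.1268  0.0255 -0.0001] e -1.209539920091629 w 0.01991009197208442 29.997869431972504 j [-0.0439  0.2848  2.0488  0.0003  0.8082  2.2948]
```

Request:
play_rows --deltas '[{"claw": 0, "dx": 0, "dy": 0, "dz": -0.2, "wx": 0, "wy": 0, "wz": 0}, {"claw": 0, "dx": 0, "dy": 0, "dz": -0.4, "wx": 0, "wy": 0, "wz": 0}, {"claw": 0, "dx": 0, "dy": 0, "dz": -0.4, "wx": 0, "wy": 0, "wz": 0}, {"claw": 0, "dx": 0, "dy": 0, "dz": -0.2, "wx": 0, "wy": 0, "wz": 0}, {"claw": 0, "dx": -0.4, "dy": 0, "dz": 0, "wx": 0, "wy": 0, "wz": 0}, {"claw": 0, "dx": -0.7, "dy": 0, "dz": 0, "wx": 0, "wy": 0, "wz": 0}, {"claw": 0, "dx": -0.7, "dy": 0, "dz": 0, "wx": 0, "wy": 0, "wz": 0}, {"claw": 0, "dx": -0.4, "dy": 0, "dz": 0, "wx": 0, "wy": 0, "wz": 0}, {"claw": 0, "dx": 0, "dy": 0, "dz": 0, "wx": 0, "wy": 0, "wz": 0}, {"claw": 0, "dx": 0, "dy": 0, "dz": 0, "wx": 0, "wy": 0, "wz": 0}]'

```text
t: 16.45
position: [0.5004, 0.06, 0.198]
tcp_rot: [-3.141, -0.0, -0.77]
force: [0.3, 0.0, -0.1]
gripper_width: 0.0197
grasp_force: 30.0
```

```bash
python3 look.py w7; python3 - <<'E'
from h import *
v=np.load('pics/w7.npy');im=load('pics/w7.png');C=cam('wrist',{'position':v[:3],'tcp_rot':v[3:]})
u0,v0=proj(C,(.563,-.0025,.047)).astype(int)
bw=blobs(im,(12,110,80),(32,255,255),(u0-25,v0-25,u0+25,v0+25),8)
for st,c in bw[0]:print('brass',st,c,plane(C,c,.051))
b=np.array([p for p in zip(*np.nonzero(bw[1])[::-1])]);P=np.array([plane(C,p,.051)[:2] for p in b]);print(cv2.minAreaRect((P*1000).astype(np.float32)))
rd=blobs(im,(0,150,80),(8,255,255),(u0-60,0,u0+60,v0+60),3)
for st,c in rd[0]:print('red',st,c,plane(C,c,.036))
# red line in w6 for the mount heading
v=np.load('pics/w6.npy');im=load('pics/w6.png');C=cam('wrist',{'position':v[:3],'tcp_rot':v[3:]})
rd=blobs(im,(0,150,80),(8,255,255),(318,55,340,80),3)
for st,c in rd[0]:
    p=plane(C,c,.036);print('red w6',st,c,p,np.degrees(np.arctan2(p[1]+.0027,p[0]-.5624)))
# socket vs prediction in wrist
s=arm.state();Rm=R.from_euler('xyz',s['tcp_rot']).as_matrix();C=cam('wrist',s);im=load('pics/w7.png')
print([proj(C,s['position']+Rm@[x,y,z]).round(1) for z in(.1061,.0821) for x,y in((.009,-.0085),(.009,.0085))])
for y in range(183,199): print(y,' '.join('%3d'%im[y,x].mean() for x in range(306,336)))
E
```

```text
16.45 [0.5004 0.06   0.198 ] [-3.1412 -0.0005 -0.7701] [ 0.0731  0.118   2.1451 -0.0001  0.8778  2.4142]
keytop [684.7521  47.0562]
wing [318.5503  95.1171]
tip [252.0297  18.2226]
stand [557.3034  65.2011]
brass [317  82   8  23  88] [320.6023  93.3068] [ 0.5628 -0.0025  0.051 ]
((562.98388671875, -2.595065116882324), (3.84039568901062, 19.34649085998535), 56.888526916503906)
red [300  72   9  10  21] [303.7143  76.    ] [ 0.5857 -0.002   0.036 ]
red w6 [325  63   7  13  28] [328.0714  68.6786] [ 0.5857 -0.0021  0.036 ] 1.4545313217884197
[array([309.2, 187. ]), array([328.5, 187. ]), array([308.2, 195.2]), array([329.3, 195.2])]
183  98  97  97 100  97  97  97  97  98  97 100 101  99  98  97 100  99  99  98  97  97  97  98  99  96  98  99 100  99  99
184  99  98  99  98  97  98  97  98  99  97 100  99  99  98 100  97  96 100  98  96  98  99  96  98  99  98  98  98  97  95
185  98  95  99 100  99  96  97  96  99  97  97 100  99  98  98  98  98  99  96  97  98  97 100  99  99 100  99  97  98  96
186 100  97  99  97  97  96  99  96  99 101  98 100  96  98  99  96  99  97  99  98  97  
[... 822 characters left out ...]
 108 107 104 103 103 108 109 110 106 105 106 108 110  82  73  98  98  96  96  96
194  99 102  97  85 106 104 101 104 105 105 106 105 104 104 100 100  99 102 103 105 105 104 108  91  72  97  99  99  96  95
195 100  99  99  80 156 167 167 166 162 168 171 168 167 167 168 164 161 160 161 164 169 167 175 143  74  93  98  98  98 100
196 101  99  98  87 165 173 174 172 153 154 159 157 157 157 155 152 151 150 150 154 158 157 180 155  85  96  98  98  97  98
197  99  99  95  85 162 176 178 150 148 152 156 153 154 153 154 153 147 145 148 150 154 152 175 154  82  95  97  99  99  98
198 103 100  98  84 162 175 180 149 145 150 157 156 156 156 155 154 151 149 148 149 153 149 182 152  82  93  97  95  97  97
```

The wing now lies at -33.1°. It turned 58.5° (1.02 rad) with a clear stop torque. The key is still straight in the grip. Next, check the stand hole centre.

```bash
python3 - <<'E'
from h import *
v=np.load('pics/w3.npy');C=cam('wrist',{'position':v[:3],'tcp_rot':v[3:]})
P=np.array([plane(C,p,.038)[:2] for p in((263.5,113.5),(306,92.7),(326.7,136),(286,156))]);print(P*1000,P.mean(0));d=P-np.roll(P,-1,0);print(np.hypot(*d.T),np.degrees(np.arctan2(d[:,1],d[:,0])))
for n,roi in(('scene',(420,205,452,250)),('side',(235,265,285,300))):
    im=load(f'pics/{n}5.png');C=cam(n);g=im.mean(2)
    print(n,proj(C,(.4238,-.182,.038)))
    x0,y0,x1,y1=roi
    for y in range(y0+(12 if n=='scene' else 6),y0+(32 if n=='scene' else 28)): print(y,x0,' '.join('%3d'%g[y,x] for x in range(x0,x1)))
E
```

```text
[[ 405.3374 -149.4482]
 [ 458.3977 -163.7845]
 [ 445.3253 -216.8149]
 [ 392.1128 -203.6233]] [ 0.4253 -0.1834]
[0.055  0.0546 0.0548 0.0558] [ 164.8803   76.1522  -13.9232 -103.7181]
scene [434.0023 226.5326]
217 420  51  49  46  50  47  46  49  47  50  48  51  57  72  73  62  56  53  53  56  56  55  54  52  51  53  54  53  51  50  51  55  57
218 420  49  47  46  48  48  47  48  51  48  50  60  75  76  60  52  50  53  56  57  53  54  56  54  53  55  54  53  55  53  53  56  58
219 420  44  47  48  48  49  47  49  49  50  61  81  80  84  69  61  55  55  55  57  55  55  54  55  54  53  53  54  56  54  53  56  58
220 420  48  48  47  49  47  47  48  59  68  73 106 108 110 110 106  77  67  59  54  53  54  56  55  56  54  56  57  58  56  58  57  59
221 420  47  48  47  46  50  58  65 101 109 108 114 116 115 115 115 110 107  90  70  60  52  52  53  54  55  57  58  59  59  60  59  60
222 420  49  48  48  51  68 102 109 115 115 115 116 115 114 115 115 115 116 112 109  91  69  59  55  54  56  59  58  60  61  62  60  61
223 420  51  51  51  64 100 115 116 116 115 115 113 102  96 102 111 115 115
[... 5729 characters left out ...]
 122 121 122 121 122 123 122 111 102 106  88  62  95 123 125 124 123 122 122
290 235 112 111 110 117 123 121 122 123 122 121 122 122 122 121 122 122 122 122 122 122 122 124 123 123 123 123 124 123 123 122 122 121 121 121 121 123 123 118 105 103 106  89  64  89 100 116 128 127 127 125
291 235 116 112 112 119 124 124 124 123 123 123 122 122 122 123 123 123 123 122 122 123 121 122 123 122 122 121 121 122 122 121 122 121 122 123 122 123 123 114 105 103 107  89  65  76  80  92  98  98  97 115
292 235  85 105 119 126 126 127 126 125 125 126 125 125 126 125 125 125 125 124 123 125 123 124 125 123 124 123 124 123 123 123 122 123 122 122 123 122 122 112 103 104 106  87  67  72  80  82  80  79  78  88
```

Hole centre comes out at about (0.4246,-0.1826), yaw -14°, consistent across the wrist, scene and side views.

Request:
play_rows --deltas '[{"claw": 0, "dx": 0, "dy": 0, "dz": 0, "wx": 0, "wy": 0, "wz": -0.5}, {"claw": 0, "dx": 0, "dy": 0, "dz": 0, "wx": 0, "wy": 0, "wz": -1}, {"claw": 0, "dx": 0, "dy": 0, "dz": 0, "wx": 0, "wy": 0, "wz": -1}, {"claw": 0, "dx": 0, "dy": 0, "dz": 0, "wx": 0, "wy": 0, "wz": -1}, {"claw": 0, "dx": 0, "dy": 0, "dz": 0, "wx": 0, "wy": 0, "wz": -1}, {"claw": 0, "dx": 0, "dy": 0, "dz": 0, "wx": 0, "wy": 0, "wz": -0.56}]'

```text
t: 17.1
position: [0.5009, 0.0593, 0.1977]
tcp_rot: [3.142, -0.0, -0.238]
force: [0.1, -0.1, -0.9]
gripper_width: 0.02
grasp_force: 30.0
```

Request:
play_rows --deltas '[{"claw": 0, "dx": 0, "dy": 0.34, "dz": 0, "wx": 0, "wy": 0, "wz": 0}, {"claw": 0, "dx": -0.05, "dy": 0.7, "dz": 0, "wx": 0, "wy": 0, "wz": 0}, {"claw": 0, "dx": -0.05, "dy": 0.8, "dz": 0, "wx": 0, "wy": 0, "wz": 0}, {"claw": 0, "dx": -0.05, "dy": 0.8, "dz": 0, "wx": 0, "wy": 0, "wz": 0}, {"claw": 0, "dx": -0.05, "dy": 0.8, "dz": 0, "wx": 0, "wy": 0, "wz": 0}, {"claw": 0, "dx": -0.05, "dy": 0.8, "dz": 0, "wx": 0, "wy": 0, "wz": 0}, {"claw": 0, "dx": -0.05, "dy": 0.8, "dz": 0, "wx": 0, "wy": 0, "wz": 0}, {"claw": 0, "dx": -0.05, "dy": 0.7, "dz": 0, "wx": 0, "wy": 0, "wz": 0}, {"claw": 0, "dx": -0.05, "dy": 0.4, "dz": 0, "wx": 0, "wy": 0, "wz": 0}, {"claw": 0, "dx": 0, "dy": 0.2, "dz": 0, "wx": 0, "wy": 0, "wz": 0}, {"claw": 0, "dx": 0, "dy": 0, "dz": 0, "wx": 0, "wy": 0, "wz": 0}, {"claw": 0, "dx": 0, "dy": 0, "dz": 0, "wx": 0, "wy": 0, "wz": 0}]'

```text
t: 18.3
position: [0.4241, -0.1825, 0.1977]
tcp_rot: [-3.141, 0.0, -0.242]
force: [-0.1, -0.5, 0.0]
gripper_width: 0.0198
grasp_force: 30.0
```

```bash
python3 st.py
```

```text
18.3 [ 0.4241 -0.1825  0.1977] [-3.1415  0.0001 -0.2419] F [-0.0606 -0.5071  0.0224] T [0.0262 0.0359 0.0454] e -0.044148556189611554 w 0.019820625003611186 29.999176561832428 j [-0.4569  0.0473  2.2238  0.0001  0.8706  1.3557]
```

Request:
play_rows --deltas '[{"claw": 0, "dx": 0, "dy": 0, "dz": 0.4, "wx": 0, "wy": 0, "wz": 0}, {"claw": 0, "dx": 0, "dy": 0, "dz": 0.4, "wx": 0, "wy": 0, "wz": 0}, {"claw": 0, "dx": 0, "dy": 0, "dz": 0.3, "wx": 0, "wy": 0, "wz": 0}, {"claw": 0, "dx": 0, "dy": 0, "dz": 0.15, "wx": 0, "wy": 0, "wz": 0}, {"claw": 0, "dx": 0, "dy": 0, "dz": 0.15, "wx": 0, "wy": 0, "wz": 0}, {"claw": 0, "dx": 0, "dy": 0, "dz": 0.1, "wx": 0, "wy": 0, "wz": 0}, {"claw": 0, "dx": 0, "dy": 0, "dz": 0, "wx": 0, "wy": 0, "wz": 0}]'

```text
t: 19.0
position: [0.424, -0.1825, 0.1375]
tcp_rot: [-3.142, 0.0, -0.241]
force: [-0.6, -0.4, -1.0]
gripper_width: 0.0198
grasp_force: 30.0
```

In the hole with no force. Lower the remaining 23 mm.

Request:
play_rows --deltas '[{"claw": 0, "dx": 0, "dy": 0, "dz": 0.15, "wx": 0, "wy": 0, "wz": 0}, {"claw": 0, "dx": 0, "dy": 0, "dz": 0.15, "wx": 0, "wy": 0, "wz": 0}, {"claw": 0, "dx": 0, "dy": 0, "dz": 0.15, "wx": 0, "wy": 0, "wz": 0}, {"claw": 0, "dx": 0, "dy": 0, "dz": 0.08, "wx": 0, "wy": 0, "wz": 0}, {"claw": 0, "dx": 0, "dy": 0, "dz": 0.04, "wx": 0, "wy": 0, "wz": 0}, {"claw": 0, "dx": 0, "dy": 0, "dz": 0, "wx": 0, "wy": 0, "wz": 0}, {"claw": 0, "dx": 0, "dy": 0, "dz": 0, "wx": 0, "wy": 0, "wz": 0}]'

```text
t: 19.7
position: [0.4241, -0.1826, 0.115]
tcp_rot: [3.142, -0.0, -0.241]
force: [-0.4, 0.1, -1.5]
gripper_width: 0.0199
grasp_force: 30.0
```

Request:
play_rows --deltas '[{"claw": 0, "dx": 0, "dy": 0, "dz": 0.02, "wx": 0, "wy": 0, "wz": 0}, {"claw": 0, "dx": 0, "dy": 0, "dz": 0, "wx": 0, "wy": 0, "wz": 0}, {"claw": 0.3, "dx": 0, "dy": 0, "dz": 0, "wx": 0, "wy": 0, "wz": 0}, {"claw": 0.5, "dx": 0, "dy": 0, "dz": 0, "wx": 0, "wy": 0, "wz": 0}, {"claw": 0.6, "dx": 0, "dy": 0, "dz": 0, "wx": 0, "wy": 0, "wz": 0}, {"claw": 0.6, "dx": 0, "dy": 0, "dz": 0, "wx": 0, "wy": 0, "wz": 0}, {"claw": 0.6, "dx": 0, "dy": 0, "dz": 0, "wx": 0, "wy": 0, "wz": 0}, {"claw": 0.6, "dx": 0, "dy": 0, "dz": 0, "wx": 0, "wy": 0, "wz": 0}]'

```text
t: 20.5
position: [0.4241, -0.1826, 0.1141]
tcp_rot: [3.142, -0.0, -0.241]
force: [0.6, -0.3, 0.5]
gripper_width: 0.0546
grasp_force: 0.0
```

Request:
play_rows --deltas '[{"claw": 0.6, "dx": 0, "dy": 0, "dz": -0.2, "wx": 0, "wy": 0, "wz": 0}, {"claw": 0.6, "dx": 0, "dy": 0, "dz": -0.5, "wx": 0, "wy": 0, "wz": 0}, {"claw": 0.6, "dx": 0, "dy": 0, "dz": -0.7, "wx": 0, "wy": 0, "wz": 0}, {"claw": 0.6, "dx": 0, "dy": 0, "dz": -0.7, "wx": 0, "wy": 0, "wz": 0}, {"claw": 0.6, "dx": 0, "dy": 0, "dz": -0.7, "wx": 0, "wy": 0, "wz": 0}, {"claw": 0.6, "dx": 0, "dy": 0, "dz": -0.5, "wx": 0, "wy": 0, "wz": 0}, {"claw": 0.6, "dx": 0, "dy": 0, "dz": -0.2, "wx": 0, "wy": 0, "wz": 0}]'

```text
t: 21.2
position: [0.4247, -0.1829, 0.2565]
tcp_rot: [3.141, -0.003, -0.241]
force: [0.1, -0.1, -0.3]
gripper_width: 0.055
grasp_force: 0.0
```

```bash
python3 st.py; python3 - <<'E'
from h import *
A=cam('scene');B=cam('side')
sc=arm.camera('scene');sd=arm.camera('side');cv2.imwrite('pics/scene8.png',sc[:,:,::-1]);cv2.imwrite('pics/side8.png',sd[:,:,::-1])
for f in ('0','8'):
    for nm,roi in(('scene',(400,160,470,250)),('side',(230,200,290,290))):
        print(f,nm,blobs(load(f'pics/{nm}{f}.png'),(105,120,40),(125,255,255),roi)[0])
# loupe: dark handle and bright lens in scene / side
for nm,im,roi in(('scene',sc,(265,280,360,345)),('side',sd,(230,185,310,220))):
    for st,c in blobs(im,(0,0,0),(180,255,60),roi,25)[0]: print(nm,'dark',st,c)
    x0,y0,x1,y1=roi
cv2.imwrite('pics/lp.png',np.vstack([cv2.resize(sc[275:350,255:375],None,fx=5,fy=5,interpolation=0),cv2.resize(sd[185:225,200:320],None,fx=5,fy=5,interpolation=0)])[:,:,::-1])
E
```

```text
21.2 [ 0.4247 -0.1829  0.2565] [ 3.1409 -0.0031 -0.241 ] F [ 0.116  -0.0541 -0.3158] T [0.0368 0.071  0.0137] e -0.0008030108256207313 w 0.0549977499531137 0.0 j [-0.457  -0.0437  2.1872  0.      0.9949  1.3548]
0 scene [(array([430, 185,  15,  24, 286], dtype=int32), array([437.1538, 196.7168]))]
0 side [(array([245, 228,  19,  31, 208], dtype=int32), array([256.4808, 241.9808]))]
8 scene [(array([430, 185,  15,  24, 280], dtype=int32), array([437.15, 196.45]))]
8 side [(array([245, 228,  20,  31, 207], dtype=int32), array([256.6763, 242.1256]))]
scene dark [302 306  45  34 581] [324.191  322.0344]
side dark [240 198  38  12 275] [259.16   204.2909]
```

The key's blue blob is back within 0.3 px of where it started in both views, so it is fully down. Now to the loupe.

Request:
play_rows --deltas '[{"claw": 0.6, "dx": 0, "dy": -0.4, "dz": 0, "wx": 0, "wy": 0, "wz": 0}, {"claw": 0.6, "dx": -0.1, "dy": -0.9, "dz": 0, "wx": 0, "wy": 0, "wz": 0}, {"claw": 0.6, "dx": -0.1, "dy": -1, "dz": 0, "wx": 0, "wy": 0, "wz": 0}, {"claw": 0.6, "dx": -0.1, "dy": -1, "dz": 0, "wx": 0, "wy": 0, "wz": 0}, {"claw": 0.6, "dx": -0.2, "dy": -1, "dz": 0, "wx": 0, "wy": 0, "wz": 0}, {"claw": 0.6, "dx": -0.2, "dy": -1, "dz": 0, "wx": 0, "wy": 0, "wz": 0}, {"claw": 0.6, "dx": -0.2, "dy": -0.9, "dz": 0, "wx": 0, "wy": 0, "wz": 0}, {"claw": 0.6, "dx": -0.15, "dy": -0.7, "dz": 0, "wx": 0, "wy": 0, "wz": 0}, {"claw": 0.6, "dx": -0.1, "dy": -0.36, "dz": 0, "wx": 0, "wy": 0, "wz": 0}, {"claw": 0.6, "dx": 0, "dy": 0, "dz": 0, "wx": 0, "wy": 0, "wz": -0.5}, {"claw": 0.6, "dx": 0, "dy": 0, "dz": 0, "wx": 0, "wy": 0, "wz": -1}, {"claw": 0.6, "dx": 0, "dy": 0, "dz": 0, "wx": 0, "wy": 0, "wz": -1}]'

```text
t: 22.5
position: [0.448, 0.1105, 0.2527]
tcp_rot: [3.141, 0.002, 0.026]
force: [0.4, -0.6, 0.3]
gripper_width: 0.0551
grasp_force: 0.0
```

Request:
play_rows --deltas '[{"claw": 0.6, "dx": 0, "dy": 0, "dz": 0, "wx": 0, "wy": 0, "wz": -1}, {"claw": 0.6, "dx": 0, "dy": 0, "dz": 0, "wx": 0, "wy": 0, "wz": -1}, {"claw": 0.6, "dx": 0, "dy": 0, "dz": 0, "wx": 0, "wy": 0, "wz": -1}, {"claw": 0.6, "dx": 0, "dy": 0, "dz": 0, "wx": 0, "wy": 0, "wz": -1}, {"claw": 0.6, "dx": 0, "dy": 0, "dz": 0, "wx": 0, "wy": 0, "wz": -1}, {"claw": 0.6, "dx": 0, "dy": 0, "dz": 0, "wx": 0, "wy": 0, "wz": -1}, {"claw": 0.6, "dx": 0, "dy": 0, "dz": 0, "wx": 0, "wy": 0, "wz": -1}, {"claw": 0.6, "dx": 0, "dy": 0, "dz": 0, "wx": 0, "wy": 0, "wz": -1}, {"claw": 0.6, "dx": 0, "dy": 0, "dz": 0, "wx": 0, "wy": 0, "wz": -1}, {"claw": 0.6, "dx": 0, "dy": 0, "dz": 0, "wx": 0, "wy": 0, "wz": -1}, {"claw": 0.6, "dx": 0, "dy": 0, "dz": 0, "wx": 0, "wy": 0, "wz": -1}, {"claw": 0.6, "dx": 0, "dy": 0, "dz": 0, "wx": 0, "wy": 0, "wz": -0.5}]'

```text
t: 23.7
position: [0.448, 0.1103, 0.2527]
tcp_rot: [-3.14, 0.001, 1.229]
force: [-0.5, 1.4, 0.3]
gripper_width: 0.0547
grasp_force: 0.0
```

Request:
play_rows --deltas '[{"claw": 0.6, "dx": 0, "dy": 0, "dz": 0, "wx": 0, "wy": 0, "wz": 0}, {"claw": 0.6, "dx": 0, "dy": 0, "dz": 0, "wx": 0, "wy": 0, "wz": 0}]'

```text
t: 23.9
position: [0.4483, 0.1103, 0.2533]
tcp_rot: [-3.14, 0.001, 1.223]
force: [-0.5, -0.2, 0.3]
gripper_width: 0.055
grasp_force: 0.0
```

```bash
python3 look.py w9; python3 - <<'E'
from h import *
v=np.load('pics/w9.npy');C=cam('wrist',{'position':v[:3],'tcp_rot':v[3:]})
print('grip',proj(C,(.443,.2145,.026)),'lens',proj(C,(.518,.205,.01)),'tail',proj(C,(.391,.222,.014)))
im=load('pics/w9.png')
for st,c in blobs(im,(0,0,0),(180,255,60),(100,0,600,205),60)[0]: print('dark',st,c)
E
```

```text
23.9 [0.4483 0.1103 0.2533] [-3.1404  0.0007  1.2233] [ 0.1908 -0.0384  2.1889  0.      0.9924  0.5383]
keytop [386.1907 426.1429]
wing [436.3467 222.2819]
tip [529.5676 236.3377]
stand [371.5981 353.8321]
grip [285.7385  86.9747] lens [347.6668  73.0188] tail [245.0612  96.5428]
dark [565  43  27  43 352] [573.2386  66.5909]
dark [555  54   6  15  60] [557.3     60.0833]
dark [484  56  49  27 710] [507.4423  68.2056]
dark [541  59  28  27 159] [549.8176  73.5472]
dark [ 249   73   83   31 1050] [288.6743  87.6048]
dark [ 124  149   95   56 1898] [182.6712 184.3061]
dark [484 179  19  21 162] [490.8025 189.7469]
```

View pics/w9.png

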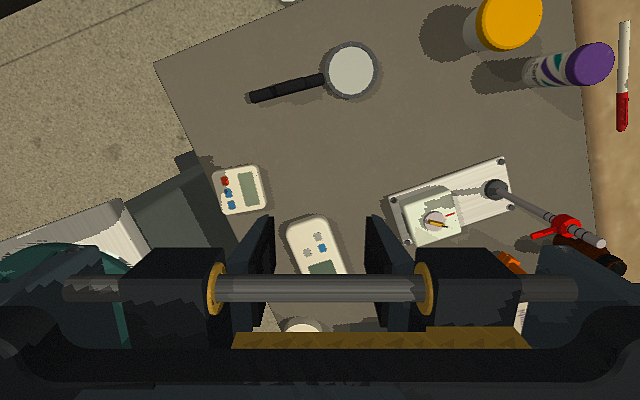

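The loupe is at lens centre (350,71), with the handle running from about (250,98) to (325,80). No more views are needed. I'll fit it numerically, then take a second, shifted picture for the heights.

Request:
play_rows --deltas '[{"claw": 0.6, "dx": 0.4, "dy": -0.2, "dz": 0.2, "wx": 0, "wy": 0, "wz": 0}, {"claw": 0.6, "dx": 0.5, "dy": -0.4, "dz": 0.4, "wx": 0, "wy": 0, "wz": 0}, {"claw": 0.6, "dx": 0.3, "dy": -0.2, "dz": 0.2, "wx": 0, "wy": 0, "wz": 0}, {"claw": 0.6, "dx": 0, "dy": 0, "dz": 0, "wx": 0, "wy": 0, "wz": 0}, {"claw": 0.6, "dx": 0, "dy": 0, "dz": 0, "wx": 0, "wy": 0, "wz": 0}]'

```text
t: 24.45
position: [0.4349, 0.1663, 0.2221]
tcp_rot: [-3.141, 0.0, 1.225]
force: [0.0, 0.3, 0.1]
gripper_width: 0.0547
grasp_force: 0.0
```

```bash
python3 look.py w10; python3 - <<'E'
from h import *
res={}
for n in('w9','w10'):
    v=np.load(f'pics/{n}.npy');C=cam('wrist',{'position':v[:3],'tcp_rot':v[3:]});im=load(f'pics/{n}.png')
    l=proj(C,(.5205,.207,.008));x,y=l.astype(int)
    bs=blobs(im,(0,0,140),(180,60,255),(x-50,max(0,y-50),x+50,min(y+50,208)),100);st,c=max(bs[0],key=lambda t:t[0][4])
    i=[k for k in range(1,bs[2].max()+1) if (bs[2]==k).sum()==st[4]][0]
    cn=cv2.findContours((bs[2]==i).astype(np.uint8),cv2.RETR_EXTERNAL,cv2.CHAIN_APPROX_NONE)[0][0];e=cv2.fitEllipse(cn)
    P=np.array([plane(C,p,.008)[:2] for p in cn[:,0]])*1000;cc,r=cv2.minEnclosingCircle(P.astype(np.float32))
    print(n,'lens px',e,'st',st,'world@8mm',plane(C,e[0],.008),'diam mm',2*r)
    g=proj(C,(.452,.215,.02)).astype(int)
    bd=blobs(im,(0,0,0),(180,255,60),(g[0]-75,max(0,g[1]-50),g[0]+75,min(g[1]+50,208)),200);st2,c2=max(bd[0],key=lambda t:t[0][4])
    j=[k for k in range(1,bd[2].max()+1) if (bd[2]==k).sum()==st2[4]][0]
    ys,xs=np.nonzero(bd[2]==j);Q=np.array([plane(C,p,.014)[:2] for p in zip(xs,ys)])
    q=Q.mean(0);w,V=np.linalg.eigh(np.cov((Q-q).T));d=V[:,1]*np.sign(V[0,1]);t=(Q-q)@d;lat=(Q-q)@[-d[1],d[0]]
    print('dark',st2,c2,'mean',q,'yaw',np.degrees(np.arctan2(d[1],d[0])),'range',q+d*t.min(),q+d*t.max(),t.max()-t.min())
    L=plane(C,e[0],.008)[:2]
    for a in range(-100,-25,5):
        tt=a/1000-((q-L)@d);s_=lat[np.abs(t-tt)<.0025]
        print(a,(s_.min()*1e3).round(1) if len(s_) else None,(s_.max()*1e3).round(1) if len(s_) else None,end=' | ')
    print();res[n]=(C,e[0],(xs,ys))
print('lens tri',tri([ray(*res[n][:2]) for n in res]))
E
```

```text
24.45 [0.4349 0.1663 0.2221] [-3.1414  0.0003  1.2252] [ 0.3153  0.0147  2.2028 -0.0001  0.9244  0.661 ]
keytop [416.9628 486.6425]
wing [467.3239 269.8061]
tip [575.0516 298.9243]
stand [394.7124 397.8918]
w9 lens px ((350.69610595703125, 70.05644989013672), (43.39906311035156, 46.84109878540039), 10.569437026977539) st [ 329   47   45   48 1660] world@8mm [0.5227 0.207  0.008 ] diam mm 54.25798034667969
dark [ 249   73   83   31 1050] [288.6743  87.6048] mean [0.4449 0.2135] yaw -7.203121444495243 range [0.3953 0.2197] [0.4944 0.2072] 0.09991374544474664
-100 -7.5 7.0 | -95 -7.4 7.7 | -90 -7.3 7.7 | -85 -7.0 8.0 | -80 -7.0 8.3 | -75 -6.9 8.6 | -70 -6.6 8.1 | -65 -6.5 8.4 | -60 -6.5 8.5 | -55 -6.4 8.0 | -50 -6.1 8.5 | -45 -6.0 8.6 | -40 -6.0 8.4 | -35 -12.9 7.8 | -30 -14.0 2.1 | 
w10 lens px ((379.2816467285156, 112.21658325195312), (44.418277740478516, 47.89091873168945), 29.181537628173828) st [ 356   88   47   49 1735] world@8mm [0.5228 0.207  0.008 ] diam mm 54.375877380371094
dark [ 272   90   92   56 1165] [315.3167 129.2172] mean [0.4464 0.2143] yaw -4.587894229275012 range [0.3952 0.2184] [0.5094 0.2093] 0.11452044284758991
-100 -7.0 7.8 | -95 -7.1 7.7 | -90 -8.6 7.6 | -85 -8.7 7.5 | -80 -8.5 7.3 | -75 -8.6 7.2 | -70 -8.7 7.3 | -65 -8.8 7.0 | -60 -8.9 7.0 | -55 -7.6 6.9 | -50 -7.7 7.1 | -45 -7.8 7.0 | -40 -11.4 6.6 | -35 -14.8 6.0 | -30 -16.0 17.0 | 
lens tri (array([0.5227, 0.207 , 0.0085]), [np.float64(5.3122767243626126e-05), np.float64(5.3122767243635606e-05)])
```

The lens triangulates to z 8.5 mm at (0.5227,0.2070). Handle yaw is -5.6°, which predicts the tail at (0.3953,0.2195), matching what is seen. Grip block: (0.4481,0.2143).

Request:
play_rows --deltas '[{"claw": 0.6, "dx": 0, "dy": 0, "dz": 0, "wx": 0, "wy": 0, "wz": 0.8}, {"claw": 0.6, "dx": 0, "dy": 0, "dz": 0, "wx": 0, "wy": 0, "wz": 1}, {"claw": 0.6, "dx": 0, "dy": 0, "dz": 0, "wx": 0, "wy": 0, "wz": 1}, {"claw": 0.6, "dx": 0, "dy": 0, "dz": 0, "wx": 0, "wy": 0, "wz": 1}, {"claw": 0.6, "dx": 0, "dy": 0, "dz": 0, "wx": 0, "wy": 0, "wz": 1}, {"claw": 0.6, "dx": 0, "dy": 0, "dz": 0, "wx": 0, "wy": 0, "wz": 1}, {"claw": 0.6, "dx": 0, "dy": 0, "dz": 0, "wx": 0, "wy": 0, "wz": 1}, {"claw": 0.6, "dx": 0, "dy": 0, "dz": 0, "wx": 0, "wy": 0, "wz": 1}, {"claw": 0.6, "dx": 0, "dy": 0, "dz": 0, "wx": 0, "wy": 0, "wz": 1}, {"claw": 0.6, "dx": 0, "dy": 0, "dz": 0, "wx": 0, "wy": 0, "wz": 1}, {"claw": 0.6, "dx": 0, "dy": 0, "dz": 0, "wx": 0, "wy": 0, "wz": 1}, {"claw": 0.6, "dx": 0, "dy": 0, "dz": 0, "wx": 0, "wy": 0, "wz": 1}]'

```text
t: 25.7
position: [0.4353, 0.1658, 0.2227]
tcp_rot: [-3.141, -0.001, -0.016]
force: [-0.5, -0.1, -0.1]
gripper_width: 0.0546
grasp_force: 0.0
```

Request:
play_rows --deltas '[{"claw": 0.6, "dx": 0, "dy": 0, "dz": 0, "wx": 0, "wy": 0, "wz": 0.83}, {"claw": 0.6, "dx": 0.05, "dy": -0.3, "dz": 0, "wx": 0, "wy": 0, "wz": 0}, {"claw": 0.6, "dx": 0.06, "dy": -0.6, "dz": 0, "wx": 0, "wy": 0, "wz": 0}, {"claw": 0.6, "dx": 0.1, "dy": -0.33, "dz": 0, "wx": 0, "wy": 0, "wz": 0}, {"claw": 0.6, "dx": 0, "dy": 0, "dz": 0, "wx": 0, "wy": 0, "wz": 0}, {"claw": 0.6, "dx": 0, "dy": 0, "dz": 0, "wx": 0, "wy": 0, "wz": 0}]'

```text
t: 26.3
position: [0.448, 0.2146, 0.222]
tcp_rot: [3.141, 0.0, -0.096]
force: [-0.5, 0.1, -0.1]
gripper_width: 0.0547
grasp_force: 0.0
```

```bash
python3 st.py
```

```text
26.3 [0.448  0.2146 0.222 ] [ 3.1413  0.0003 -0.0959] F [-0.5133  0.0739 -0.1495] T [0.0107 0.0641 0.0205] e 0.03936793771572411 w 0.05472502018987233 0.0 j [ 0.3998  0.0695  2.1455 -0.0001  0.927   2.0666]
```

Descend 198 mm to z 0.024 (4.95 units).

Request:
play_rows --deltas '[{"claw": 0.6, "dx": 0, "dy": 0, "dz": 0.4, "wx": 0, "wy": 0, "wz": 0}, {"claw": 0.6, "dx": 0, "dy": 0, "dz": 0.7, "wx": 0, "wy": 0, "wz": 0}, {"claw": 0.6, "dx": 0, "dy": 0, "dz": 0.8, "wx": 0, "wy": 0, "wz": 0}, {"claw": 0.6, "dx": 0, "dy": 0, "dz": 0.8, "wx": 0, "wy": 0, "wz": 0}, {"claw": 0.6, "dx": 0, "dy": 0, "dz": 0.7, "wx": 0, "wy": 0, "wz": 0}, {"claw": 0.6, "dx": 0, "dy": 0, "dz": 0.6, "wx": 0, "wy": 0, "wz": 0}, {"claw": 0.6, "dx": 0, "dy": 0, "dz": 0.5, "wx": 0, "wy": 0, "wz": 0}, {"claw": 0.6, "dx": 0, "dy": 0, "dz": 0.3, "wx": 0, "wy": 0, "wz": 0}, {"claw": 0.6, "dx": 0, "dy": 0, "dz": 0.1, "wx": 0, "wy": 0, "wz": 0}, {"claw": 0.6, "dx": 0, "dy": 0, "dz": 0, "wx": 0, "wy": 0, "wz": 0}]'

```text
t: 27.3
position: [0.448, 0.2144, 0.0262]
tcp_rot: [3.141, 0.0, -0.098]
force: [0.2, 0.1, -0.7]
gripper_width: 0.0545
grasp_force: 0.0
```

Request:
play_rows --deltas '[{"claw": 0.4, "dx": 0, "dy": 0, "dz": 0, "wx": 0, "wy": 0, "wz": 0}, {"claw": 0.3, "dx": 0, "dy": 0, "dz": 0, "wx": 0, "wy": 0, "wz": 0}, {"claw": 0.2, "dx": 0, "dy": 0, "dz": 0, "wx": 0, "wy": 0, "wz": 0}, {"claw": 0, "dx": 0, "dy": 0, "dz": 0, "wx": 0, "wy": 0, "wz": 0}, {"claw": 0, "dx": 0, "dy": 0, "dz": 0, "wx": 0, "wy": 0, "wz": 0}, {"claw": 0, "dx": 0, "dy": 0, "dz": 0, "wx": 0, "wy": 0, "wz": 0}, {"claw": 0, "dx": 0, "dy": 0, "dz": 0, "wx": 0, "wy": 0, "wz": 0}, {"claw": 0, "dx": 0, "dy": 0, "dz": 0, "wx": 0, "wy": 0, "wz": 0}]'

```text
t: 28.1
position: [0.448, 0.2146, 0.0262]
tcp_rot: [3.142, 0.0, -0.097]
force: [-1.2, -0.5, 5.2]
gripper_width: 0.0134
grasp_force: 30.0
```

Request:
play_rows --deltas '[{"claw": 0, "dx": 0, "dy": 0, "dz": -0.1, "wx": 0, "wy": 0, "wz": 0}, {"claw": 0, "dx": 0, "dy": 0, "dz": -0.3, "wx": 0, "wy": 0, "wz": 0}, {"claw": 0, "dx": 0, "dy": 0, "dz": -0.6, "wx": 0, "wy": 0, "wz": 0}, {"claw": 0, "dx": 0, "dy": 0, "dz": -0.8, "wx": 0, "wy": 0, "wz": 0}, {"claw": 0, "dx": 0, "dy": 0, "dz": -0.8, "wx": 0, "wy": 0, "wz": 0}, {"claw": 0, "dx": 0, "dy": 0, "dz": -0.6, "wx": 0, "wy": 0, "wz": 0}, {"claw": 0, "dx": 0, "dy": 0, "dz": -0.3, "wx": 0, "wy": 0, "wz": 0}, {"claw": 0, "dx": 0, "dy": 0, "dz": 0, "wx": 0, "wy": 0, "wz": 0}, {"claw": 0, "dx": 0, "dy": 0, "dz": 0, "wx": 0, "wy": 0, "wz": 0}]'

```text
t: 29.0
position: [0.4476, 0.2144, 0.1655]
tcp_rot: [3.141, 0.001, -0.098]
force: [-0.6, -0.1, -1.6]
gripper_width: 0.0138
grasp_force: 30.0
```

```bash
python3 st.py; python3 look.py w11 | head -0; python3 - <<'E'
from h import *
s=arm.state();Rm=R.from_euler('xyz',s['tcp_rot']).as_matrix();C=cam('wrist',s)
im=load('pics/w11.png');lw=s['position']+Rm@[.075,0,.0182];pc=proj(C,lw);print('lens exp px',pc,'world',lw)
x,y=pc.astype(int)
for thr in(130,160):
  for st,c in blobs(im,(0,0,thr),(180,60,255),(x-90,max(0,y-80),x+90,y+80),300)[0]: print(thr,st,c)
# lens in scene & side
sc=arm.camera('scene');sd=arm.camera('side')
for n,im in(('scene',sc),('side',sd)):
    cv2.imwrite(f'pics/{n}11.png',im[:,:,::-1]);q=proj(cam(n),lw);print(n,'exp',q);x,y=q.astype(int)
    for st,c in blobs(im,(0,0,140),(180,60,255),(x-35,y-30,x+35,y+30),60)[0]: print(st,c)
# pointer tip
for n,roi in(('scene0',(290,170,330,215)),('side0',(345,165,385,200)),('scene11',(290,170,330,215)),('side11',(345,165,385,200)),('w6',None),('w7',None),('w9',None),('w4',None)):
    im=load(f'pics/{n}.png')
    if roi is None:
        v=np.load(f'pics/{n}.npy');CC=cam('wrist',{'position':v[:3],'tcp_rot':v[3:]});q=proj(CC,(.6247,-.0017,.1334)).astype(int);print(n,'exp tip',q);roi=(max(0,q[0]-25),max(0,q[1]-25),q[0]+50,q[1]+25)
    for st,c in blobs(im,(0,140,70),(8,255,255),roi,5)[0]: print(n,st,c)
E
```

```text
29.0 [0.4476 0.2144 0.1655] [ 3.1413  0.0005 -0.0975] F [-0.6058 -0.0706 -1.5743] T [ 0.0536  0.0219 -0.0407] e -0.000197012063836155 w 0.013826342946750038 29.999864101409912 j [0.3998 0.1592 2.173  0.     0.81   2.0681]
lens exp px [318.326  113.9091] world [0.5219 0.207  0.1468]
130 [ 270   60  100  103 8076] [319.5357 111.1248]
160 [ 270   61  100  102 8001] [319.4864 111.2371]
scene exp [290.3367 237.0477]
[274 230  32  15 334] [289.503  237.3054]
side exp [289.0465 149.4094]
[278 147  22   6  93] [288.5376 149.1828]
scene0 [301 185  17   8  80] [307.3875 189.175 ]
side0 [363 176  10  10  76] [367.5921 180.7368]
side0 [352 181   7   2  11] [354.4545 181.3636]
side11 [363 176  10  10  74] [367.5135 180.7432]
side11 [352 181   7   2  11] [354.4545 181.3636]
w6 exp tip [359  -9]
w7 exp tip [252  17]
w7 [228   0  26  20 226] [241.8894   8.4558]
w9 exp tip [528 236]
w9 [530 214  48  26 525] [557.0724 226.7257]
w4 exp tip [380   4]
w4 [380   0  11   6  42] [384.6429   1.8571]Exception ignored on flushing sys.stdout:
BrokenPipeError: [Errno 32] Broken pipe
```

```bash
python3 - <<'E'
from h import *
def ends(n,roi,key):
    k=blobs(load(f'pics/{n}.png'),(0,140,70),(8,255,255),roi,5)[1];ys,xs=np.nonzero(k)
    m=key(xs,ys);e=np.percentile(m,100);i=m>e-1.5;return np.array([xs[i].mean(),ys[i].mean()])
W=lambda n:(lambda v:cam('wrist',{'position':v[:3],'tcp_rot':v[3:]}))(np.load(f'pics/{n}.npy'))
d={'scene0':(cam('scene'),ends('scene0',(290,170,330,215),lambda x,y:x)),
'side0':(cam('side'),ends('side0',(345,165,362,200),lambda x,y:-x)),
'w7':(W('w7'),ends('w7',(227,0,277,42),lambda x,y:x+.9*y)),
'w9':(W('w9'),ends('w9',(503,211,578,261),lambda x,y:-x+.2*y))}
for n in d: print(n,d[n][1])
import itertools
for c in itertools.combinations(d,2): print(c,tri([ray(*d[n]) for n in c]))
print('all',tri([ray(*d[n]) for n in d]))
A,B=cam('scene'),cam('side');s=arm.state();Rm=R.from_euler('xyz',s['tcp_rot']).as_matrix()
print('held lens s/s',tri([ray(A,(289.5,237.3)),ray(B,(288.5,149.2))]),'s/s/w',tri([ray(A,(289.5,237.3)),ray(B,(288.5,149.2)),ray(cam('wrist',s),(319.5,111.1))]),'pred',s['position']+Rm@[.075,0,.0212], proj(cam('wrist',s),s['position']+Rm@[.075,0,.0192]))
E
```

```text
scene0 [316.5 191.5]
side0 [352.5 181.5]
w7 [250.1667  17.    ]
w9 [531.2222 236.4444]
('scene0', 'side0') (array([ 0.6268, -0.    ,  0.1345]), [np.float64(0.00034774063534052783), np.float64(0.00034774063534056664)])
('scene0', 'w7') (array([ 0.6262, -0.0005,  0.1345]), [np.float64(0.0009667259330451859), np.float64(0.00096672593304506)])
('scene0', 'w9') (array([ 0.6271, -0.0013,  0.1343]), [np.float64(0.0007632239635107605), np.float64(0.0007632239635107706)])
('side0', 'w7') (array([ 0.6259, -0.0011,  0.1345]), [np.float64(0.00047558520614798886), np.float64(0.00047558520614773207)])
('side0', 'w9') (array([ 0.6262, -0.0015,  0.1348]), [np.float64(9.242680043701597e-06), np.float64(9.242680043396988e-06)])
('w7', 'w9') (array([ 0.6254, -0.0009,  0.1357]), [np.float64(0.0003496725475058063), np.float64(0.0003496725475060219)])
all (array([ 0.6263, -0.0009,  0.1346]), [np.float64(0.0011226538213896962), np.float64(0.00011302736169185316), np.float64(0.0009079789588805868), np.float64(0.0005844323093602194)])
held lens s/s (array([0.5213, 0.2093, 0.147 ]), [np.float64(0.0005510192172496943), np.float64(0.0005510192172496891)]) s/s/w (array([0.5223, 0.2073, 0.1468]), [np.float64(0.0010465971866452926), np.float64(0.0016742292704028502), np.float64(0.0014739786619250026)]) pred [0.5219 0.207  0.1436] [318.3359 113.8235]
```

Mark height is 134.6 mm, with all camera pairs between 134.3 and 135.7. The held lens is where it should be and level. Moving the lens over the screw: TCP target (0.4882, 0.0051, 0.1558).

Request:
play_rows --deltas '[{"claw": 0, "dx": 0.1, "dy": 0.3, "dz": 0, "wx": 0, "wy": 0, "wz": 0}, {"claw": 0, "dx": 0.2, "dy": 0.6, "dz": 0, "wx": 0, "wy": 0, "wz": 0}, {"claw": 0, "dx": 0.22, "dy": 0.7, "dz": 0, "wx": 0, "wy": 0, "wz": 0}, {"claw": 0, "dx": 0.2, "dy": 0.7, "dz": 0, "wx": 0, "wy": 0, "wz": 0}, {"claw": 0, "dx": 0.2, "dy": 0.7, "dz": 0, "wx": 0, "wy": 0, "wz": 0}, {"claw": 0, "dx": 0.2, "dy": 0.7, "dz": 0, "wx": 0, "wy": 0, "wz": 0}, {"claw": 0, "dx": 0.2, "dy": 0.6, "dz": 0, "wx": 0, "wy": 0, "wz": 0}, {"claw": 0, "dx": 0.1, "dy": 0.5, "dz": 0, "wx": 0, "wy": 0, "wz": 0}, {"claw": 0, "dx": 0.1, "dy": 0.31, "dz": 0.1, "wx": 0, "wy": 0, "wz": 0}, {"claw": 0, "dx": 0, "dy": 0, "dz": 0.14, "wx": 0, "wy": 0, "wz": 0}, {"claw": 0, "dx": 0, "dy": 0, "dz": 0, "wx": 0, "wy": 0, "wz": 0}, {"claw": 0, "dx": 0, "dy": 0, "dz": 0, "wx": 0, "wy": 0, "wz": 0}]'

```text
t: 30.35
position: [0.4882, 0.0058, 0.1561]
tcp_rot: [-3.142, 0.001, -0.097]
force: [-0.4, -0.5, -0.2]
gripper_width: 0.0138
grasp_force: 30.0
```

```bash
python3 st.py; python3 - <<'E'
from h import *
s=arm.state();Rm=R.from_euler('xyz',s['tcp_rot']).as_matrix();C=cam('wrist',s)
L=s['position']+Rm@[.075,0,.0212];V=s['position']+Rm@[.075,0,.0177];print('lens pred',L)
ims={n:arm.camera(n) for n in('scene','side','wrist')};rs=[]
for n,im in ims.items():
    cv2.imwrite(f'pics/{n}12.png',im[:,:,::-1]);K=cam(n,s);q=proj(K,V);x,y=q.astype(int);w=(70 if n=='wrist' else 30)
    bs=blobs(im,(0,0,140),(180,60,255),(x-w,max(0,y-w),x+w,y+w),60)[0];print(n,'exp',q,[(b[0],b[1]) for b in bs])
    if bs: rs.append(ray(K,max(bs,key=lambda b:b[0][4])[1]))
print(tri(rs),tri(rs[:2]))
for n,roi in(('scene',(290,170,330,215)),('side',(345,165,385,200))):
    for st,c in blobs(ims[n],(0,140,70),(8,255,255),roi,5)[0]: print(n,'red',st,c)
E
```

```text
30.35 [0.4882 0.0058 0.1561] [-3.1416  0.001  -0.097 ] F [-0.4354 -0.4819 -0.2306] T [0.0122 0.0398 0.0144] e -0.00046357823521248065 w 0.013750185915801126 29.99993607401848 j [-0.0359  0.1633  2.1915  0.0001  0.7878  1.6318]
lens pred [ 0.5629 -0.0015  0.1348]
scene exp [341.0014 196.9735] [(array([328, 193,  26,   9, 155], dtype=int32), array([341.5097, 196.8774]))]
side exp [321.1379 182.4154] [(array([308, 178,  27,   9, 178], dtype=int32), array([320.7472, 182.3202]))]
wrist exp [318.3231 113.9537] [(array([269,  43,  31,  28, 486], dtype=int32), array([281.6687,  51.9609])), (array([299,  43,  60,  19, 469], dtype=int32), array([336.7953,  47.8529])), (array([ 270,   60,  100,  103, 7948], dtype=int32), array([319.5905, 111.2861]))]
(array([ 0.5628, -0.0023,  0.1385]), [np.float64(0.0006198371531413148), np.float64(0.0009132457699518701), np.float64(0.0013629342956288021)]) (array([ 0.562 , -0.0019,  0.1387]), [np.float64(8.79385319674522e-05), np.float64(8.793853196743778e-05)])
scene red [301 185  17   8  84] [307.5238 189.0476]
side red [363 176  10  10  75] [367.56 180.8 ]
side red [352 181   7   2  11] [354.4545 181.3636]
```

All cameras put the lens at about (0.562,-0.002), z 0.135, against the screw at (0.5627,-0.002) and the mark at 0.1345. The pointer has not moved. Handing in.

Request:
play_rows --deltas '[{"claw": 0, "dx": 0, "dy": 0.01, "dz": 0, "wx": 0, "wy": 0, "wz": 0}, {"claw": 0, "dx": 0, "dy": 0, "dz": 0, "wx": 0, "wy": 0, "wz": 0}, {"claw": 0, "dx": 0, "dy": 0, "dz": 0, "wx": 0, "wy": 0, "wz": 0}]'

```text
t: 30.8
position: [0.4886, 0.0049, 0.1566]
tcp_rot: [-3.142, -0.0, -0.097]
force: [0.9, 0.0, -0.3]
gripper_width: 0.0137
grasp_force: 30.0
```

```bash
python3 st.py; python3 -c "
from cell import arm
print(arm.finish_job())"
```

```text
30.8 [0.4886 0.0049 0.1566] [-3.1416 -0.0002 -0.0973] F [ 0.9088  0.0404 -0.3432] T [ 0.055   0.0575 -0.0039] e -0.0013801403838442639 w 0.013734186762460111 29.99982252717018 j [-0.0376  0.1624  2.1911 -0.      0.7878  1.6305]
the job is handed in; nothing more can be done
None
```

The job was handed in at 30.8 s: the screw is turned clockwise to its stop, the key is back fully down in its stand, and the loupe is held level with its lens within about 1 mm of the screw axis and of the pointer height by my measurements; no verdict was returned.

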